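Set the bar up for a round of coffee cocktails

TASK

Get the bar ready for a round of coffee cocktails: slide the cold well's lid open, take out every chilled tumbler and stand them all upright on the black bar mat, then slide the lid fully shut so the cold stays in. Also lock the portafilter into the coffee machine so that it heats up: lift it off its stand, offer it up into the group head with its handle to the left and turn it home until the handle points straight out of the machine's front. Leave the other things on the bar where they are.

Things in the scene. Friction and masses are not known exactly. Their poses are not given: they have to be found in the camera images.
- group (a point): Centre of the lower face of the round bayonet collar of the coffee machine's group head, on its upright axis, 200 mm above the counter. x runs from the machine's front to its back, z up; operator in front at -x, operator's left +y. The portafilter enters from below with its frame yawed -50 deg from this one (handle left), then turns +50 deg (anticlockwise from above) until the handle is straight out.
- gasket (a point): Centre of the flat gasket inside the collar, 23.5 mm above its lower face, that stops the bowl's rim. Collar: 104 mm outside, 90 inside; two inward ledges, tops 6 mm above the lower face, leave a 72 mm bore and two entry slots 46 deg wide for the lugs. The ledges' first 19 deg are a 2 mm lead-in ramp; a stop ends the turn 3 deg past straight. Lugs on the ledges have 2.5 mm of vertical play.
- machine: Steel coffee machine, fixed; origin on the counter under the group axis, front towards its -x, 280 mm wide, 390 high. Its flat front face is 100 mm behind the group axis; the group's round bell, 100 mm across, ends 276 mm above the counter and hangs from a neck 70 mm wide at 230 to 270 mm; a drip tray 75 mm high, 260 wide, reaches 85 mm before the axis.
- portafilter: Portafilter, 420 g, 246 mm long: steel bowl 67 mm across, 52 high, with a black handle. Origin: centre of the bowl's underside; z up, handle along -x. Starts level on the tamping stand; mass centre about 22 mm out along the handle. Locked, its origin hangs 31 mm below the collar's lower face, its x agrees with the group's x, and it stays level by its own weight on the ledges.
- pf_lugs (a point): Point on the bowl's axis at the underside of the two lugs, 37 mm above the portafilter's origin. The lugs are 23 mm wide, 6 high, reach 41 mm from the axis, one on the handle's side, one opposite.
- pf_grip (a point): Place to pinch the portafilter's handle from above: 110 mm from the bowl's axis, mid-height (18 mm above the origin). The handle is 26 mm wide and 28 high, from 75 to 205 mm along the portafilter's -x; a neck 14 wide and 12 high joins it to the bowl.
- stand: Black tamping stand, fixed, holding the portafilter at the start: round seat 89 mm across, 45 high, with an 8 mm rim of 75 mm inner diameter, and a steel fork 34 mm wide, 67 high that cradles the neck 62 mm from the seat's centre. Origin on the counter under the seat's centre; the handle lies along its -x.
- lid (a joint): How far the cold well's sliding lid is open, in m: 0 shut, 0.225 fully open (below 0.22 its edge still overhangs the bay). It slides level towards the well's +y, over the fixed lid of the other bay, against about 1.5 N of friction and light drag (6 N per m/s), and stays where it is left.
- lid_bar (a point): Middle of the black grip bar on the sliding lid: 120 mm along the well's x, 14 wide along y, 14 high, 172 mm above the counter, with 21 mm of air below it except at its two posts. The lid's upper face is 144 mm above the counter. Frame as the well: the lid opens along +y.
- bay (a point): Centre of the floor, 45 mm above the counter, of the cold well's bay under the sliding lid: 260 mm along x, 200 along y, upright walls 20 thick with tops 80 mm above this floor (plus 10 mm tracks on the x walls). The well is a steel counter-top box 300 (x) by 460 (y) by 125 high; its other bay, towards +y, stays under a fixed lid.
- mat_top (a point): Centre of the upper face of the black rubber bar mat, fixed, 200 mm along its x by 220 mm along its y, 8 mm thick.
- cup1: Heavy-footed brushed-metal tumbler, 220 g, open at the top, 75 mm tall, tapering from 61 mm outer diameter at the rim to 55 mm at the foot, wall 3 mm, floor 12 mm. Origin: centre of its underside, z up. It starts upright in the bay; three or four such tumblers are there, the other absent.
- cup2: Heavy-footed brushed-metal tumbler, 220 g, open at the top, 75 mm tall, tapering from 61 mm outer diameter at the rim to 55 mm at the foot, wall 3 mm, floor 12 mm. Origin: centre of its underside, z up. It starts upright in the bay; three or four such tumblers are there, the other absent.
- cup3: Heavy-footed brushed-metal tumbler, 220 g, open at the top, 75 mm tall, tapering from 61 mm outer diameter at the rim to 55 mm at the foot, wall 3 mm, floor 12 mm. Origin: centre of its underside, z up. It starts upright in the bay; three or four such tumblers are there, the other absent.
- cup4: Heavy-footed brushed-metal tumbler, 220 g, open at the top, 75 mm tall, tapering from 61 mm outer diameter at the rim to 55 mm at the foot, wall 3 mm, floor 12 mm. Origin: centre of its underside, z up. It starts upright in the bay; three or four such tumblers are there, the other absent.
- tamper: Bystander: coffee tamper with a wooden handle, 58 mm across, 90 mm tall; origin under its centre.
- bottle: Bystander: amber bottle, 72 mm across, about 270 mm tall; origin under its centre.
- shaker: Bystander: steel cocktail shaker, 86 mm across, 204 mm tall; origin under its centre.
- straws: Bystander: black caddy full of straws, 90 by 130 mm, 200 mm tall with the straws; origin under its centre.
Mind the look-alikes: they are no part of the job. What is shaped like the portafilter but red is not meant.

How it is judged:
By the outcome, as a careful person would: the job done as asked, in the order asked, and still so for the second after the job is handed in, with the robot touching nothing.
Of cup1, cup2, cup3, cup4 only 3 to 4 are there at a start; the rules pass over those that are not, and their reading is None.
At some moment in a run one of cup1, cup2, cup3, cup4 may be knocked a few centimetres aside while the robot is not near it.
It also fails if it takes over 210 s, if anything falls off the work surface, if the arm or the gripper's body presses on something with over 40 N, if the wrist force passes 120 N, or if a joint passes its speed limit or range.

ROBOT

A 7-joint arm with a two-finger parallel gripper is mounted at the origin on the work surface. World frame = base frame: x ahead of the robot, y to its left, z up, the work surface at z = 0. Lengths are in m, angles in rad, forces in N, time in s.
With the tool pointing down it reaches from about 0.35 to 0.9 m from the base axis. Payload 8.1 kg.
Tool frame: the origin (TCP) lies midway between the tips of the shut fingers; the grasp point (between the pads) lies 19 mm behind it (arm.hold_point_z is the distance from the TCP to the grasp point, in m); z points along the fingers, y is the direction in which the jaws open and shut (so a half turn about z gives the same grasp; the last joint's range is limited). The gripper opens to 92 mm and grips with 3 to 60 N. Pads are 19 mm wide; open, the fingers measure 130 mm over their backs; the gripper's body (75 mm by 190 mm) begins 47 mm behind the grasp point.
Start: joints at [-1.349, 0.434, 0.025, 1.573, -0.012, 1.134, -0.075], TCP at [0.199, 0.592, 0.227] pointing down, gripper open.
Joint ranges: [-2.62, 2.62], [-0.44, 2.09], [-1.27, 1.32], [0.08, 2.57], [-1.32, 4.46], [0.12, 2], [-2.74, 2.74]. Speed limits (rad/s): [2.22, 2.22, 3.01, 3.01, 3.14, 3.14, 3.14].

INTERFACE

Orientations are given as a rotation vector (axis times angle).
In Python, from cell import arm gives the robot as it stands.
- The arm moves only by the shell command python3 -m pendant 'ROWS' [FORCE]. ROWS is JSON, a list of rows, each a list of 3 entries, a list of its own where there are three numbers: the shift along the tool's x, y, z in m, then the turn, a rotation vector about the tool's x, y, z in degrees, then the finger opening in m, from 0 to 0.0918. A call has 1 to 10 rows; each row shifts and turns the commanded pose from where the row before left it, along the tool's axes as they then stand; what a row does not reach is not made up. A row lasts 1/8 s, in which the tool goes at most 62.5 mm and 10.7 degrees, less where a joint would pass 70% of its speed; a pose out of reach is approached as far as the arm can. A call with a gripper value outside its range is refused whole. The fingers move at their own pace and stop on an object; FORCE is the grip in N (left out, the last holds). Time passes only in rows, so rows that do not move let the fingers close. It gives the time, the measured TCP pose, the force and the opening at its end, in the units of the state.
- arm.observe(): the state, without advancing time (a new reading comes with each control period).
- arm.get_image(name): name is "scene" or "top"; returns (picture, depth): 384x512x3 uint8, red, green, blue; 384x512 float32, m along the optical axis (not along the pixel's ray), 0 where there is no reading.
- arm.camera_params(name): a dict with "fovy" (degrees; the focal length in pixels is half the picture's height over the tangent of half this angle, whatever the lens; pixels are square), "cx", "cy" (the principal point, pixels), "rvec" (rotation vector, rad) and "tvec" (3), from world to camera coordinates, as OpenCV has them. Camera axes: x right, y down, z forward; pixel columns grow to the right and rows downward; lengths in m; the calibration is good to about 2 mm. A picture is of the moment at which its call begins. camera_params takes no time and is no camera call.
- arm.sign_off(): hands the job in, once; it reports no verdict.
Trained networks look in the newest picture that a camera, given by its name, has taken for a name from the list of things; names that differ only in an ending like _2 or _b are one class to them, and where a whole thing is asked for, a point or a joint stands for the part that bears it (a point fixed in the world has none). Each returns a list of dicts, best first, with "conf" (0 to 1); they miss things now and then, are a little off and sometimes report something else, mostly with a low value. They report only what shows in the picture. A call takes as long as a camera call. They do not tell look-alikes from the thing itself.
- arm.look_for(camera, label): "rect" ([centre column, centre row, width, height] in pixels, round what is visible of it).
- arm.masks_of(camera, label): "pixels" (384x512 bool, what is visible of it) and "rect" ([centre column, centre row, width, height] in pixels, round what is visible of it).
The state is a dict: "clock": time; "joints": joint angles; "dq": joint speeds; "joint_efforts": joint torques, N m; "position": TCP position; "ee_rot": TCP orientation; "force": force on the tool from outside, world axes, zero at the start; "ft_torque": the same for the moment, N m; "width": opening from 0.0 (shut) to 1.0 (fully open).
Only numpy, scipy, OpenCV 4.12 (cv2) and the standard library are available. Lean on these libraries where they do the work, as an engineer would, in place of code of your own. Each camera call takes 0.05 s, during which the arm holds its last target.

## Working session

There is one attempt and no reset: what is moved stays moved. The work goes in short steps, Python scripts to look and compute and a shell command to move; the robot and the scene stay as the last step left them, time stands still between calls to the robot, and variables do not carry over. Pictures are saved under pics/ and viewed, and the job is handed in when it is done.

```bash
ls; mkdir -p pics
python3 - <<'E'
from cell import arm
import cv2
print(arm.observe())
for n in ("scene","top"):
    im,d=arm.get_image(n); cv2.imwrite(f"pics/{n}0.png",im[:,:,::-1]); print(n,arm.camera_params(n))
E
```

```text
pics
{'clock': 0.0, 'joints': array([-1.34861433,  0.43522903,  0.02496057,  1.57409069, -0.01159094,
        1.13397549, -0.07512408]), 'dq': array([ 0.00132101, -0.00054525,  0.00102518,  0.0001333 ,  0.00159467,
       -0.00030188, -0.00047069]), 'joint_efforts': array([ 1.85463236e-04, -6.67855167e+01,  9.84759182e-01, -3.14450705e+01,
       -6.05320581e-02,  4.27888229e-02,  2.03947584e-04]), 'position': array([0.19932851, 0.5918332 , 0.22594354]), 'ee_rot': array([-5.08031510e-01, -3.10013302e+00,  2.44095383e-03]), 'force': array([-0.35506828, -0.48945787, -0.37287426]), 'ft_torque': array([-0.03397629, -0.03717207,  0.00922925]), 'width': 1.0003200792600564}
scene {'fovy': 49.55000826356988, 'cx': 261.6494797248179, 'cy': 189.83095582811865, 'rvec': array([ 2.20924876,  1.02057088, -0.42051839]), 'tvec': array([-0.31487548, -0.21723971,  1.64720778])}
top {'fovy': 54.42328439784494, 'cx': 251.21591787530704, 'cy': 195.34844568486085, 'rvec': array([ 2.15483748, -2.21074513,  0.07029156]), 'tvec': array([0.00485941, 0.55461074, 1.14721409])}
```

View pics/scene0.png

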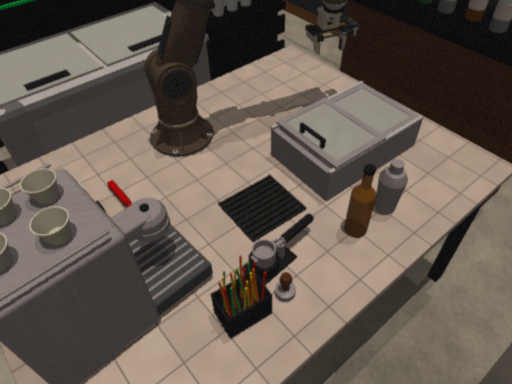

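View pics/top0.png

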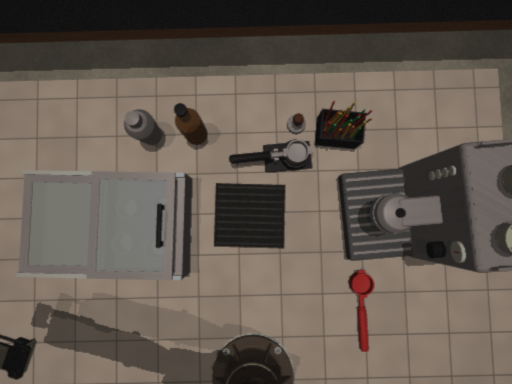

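```bash
cat > h.py <<'E'
from cell import arm
import numpy as np, cv2
from scipy.spatial.transform import Rotation as R
def K(n):
    p=arm.camera_params(n); f=192/np.tan(np.radians(p['fovy']/2)); return f,p['cx'],p['cy'],R.from_rotvec(p['rvec']).as_matrix(),np.array(p['tvec'])
def cloud(n,d):
    f,cx,cy,Rm,t=K(n); v,u=np.mgrid[0:384,0:512]
    P=np.stack([(u-cx)/f*d,(v-cy)/f*d,d],-1); W=(P-t)@Rm; W[d<=0]=np.nan; return W
def pix(n,p):
    f,cx,cy,Rm,t=K(n); c=Rm@np.array(p)+t; return c[0]/c[2]*f+cx,c[1]/c[2]*f+cy
def ray(n,u,v,z):
    f,cx,cy,Rm,t=K(n); d=Rm.T@np.array([(u-cx)/f,(v-cy)/f,1]); o=-Rm.T@t; s=(z-o[2])/d[2]; return o+s*d
def snap(n,name=None):
    im,d=arm.get_image(n)
    if name: cv2.imwrite(f"pics/{name}.png",im[:,:,::-1])
    return im,d,cloud(n,d)
E
python3 - <<'E'
from h import *
for n in ("top","scene"):
    im,d,W=snap(n); np.save(f"{n}W.npy",W)
    for l in ["portafilter","stand","lid","lid_bar","machine","mat_top","cup1","tamper","straws","bottle","shaker"]:
        for r in arm.masks_of(n,l)[:4]:
            m=r["pixels"]; w=W[m]; w=w[~np.isnan(w[:,0])]
            if len(w): print(n,l,round(r["conf"],2),np.round(r["rect"]),m.sum(),"med",np.round(np.median(w,0),3),"lo",np.round(np.percentile(w,2,0),3),"hi",np.round(np.percentile(w,98,0),3))
E
```

```text
top portafilter 0.96 [362. 310.  25.  83.] 1038 med [ 0.246 -0.336  0.029] lo [ 0.085 -0.365 -0.001] hi [ 0.312 -0.304  0.054]
top portafilter 0.58 [270. 152.  87.  22.] 1020 med [ 0.671 -0.108  0.074] lo [ 0.647 -0.184  0.001] hi [0.706 0.045 0.098]
top stand 0.88 [288. 158.  51.  34.] 731 med [ 0.656 -0.108  0.012] lo [ 0.631 -0.201  0.005] hi [ 0.72  -0.056  0.076]
top lid 0.64 [130. 224.  90. 108.] 9074 med [0.471 0.326 0.143] lo [0.33  0.213 0.139] hi [0.615 0.439 0.177]
top lid_bar 0.74 [129. 224.  92. 109.] 9236 med [0.47  0.326 0.143] lo [0.329 0.212 0.138] hi [0.616 0.441 0.177]
top machine 0.62 [425. 206. 174. 136.] 18219 med [ 0.492 -0.469  0.272] lo [ 0.362 -0.553  0.068] hi [ 0.623 -0.291  0.416]
top mat_top 0.56 [250. 217.  76.  65.] 4481 med [ 0.492 -0.003  0.009] lo [ 0.397 -0.109  0.003] hi [0.589 0.103 0.013]
top cup1 0.72 [425. 206. 174. 134.] 18183 med [ 0.492 -0.469  0.272] lo [ 0.361 -0.553  0.069] hi [ 0.622 -0.291  0.416]
top tamper 0.68 [298. 124.  19.  21.] 298 med [ 0.77  -0.152  0.027] lo [ 0.751 -0.182  0.005] hi [ 0.796 -0.131  0.092]
top tamper 0.33 [28
[... 1297 characters left out ...]
]
scene cup1 0.52 [301. 145.   8.  12.] 42 med [0.424 0.248 0.083] lo [0.402 0.205 0.056] hi [0.477 0.27  0.126]
scene cup1 0.46 [323. 159.  14.  10.] 58 med [0.545 0.224 0.104] lo [0.52  0.215 0.071] hi [0.556 0.253 0.121]
scene tamper 0.94 [285. 288.  24.  30.] 439 med [ 0.784 -0.166  0.027] lo [ 0.755 -0.186  0.006] hi [ 0.804 -0.138  0.091]
scene straws 0.72 [239. 295.  62.  83.] 2991 med [ 0.759 -0.29   0.081] lo [ 0.687 -0.353  0.002] hi [ 0.798 -0.222  0.195]
scene bottle 0.61 [360. 201.  31.  75.] 1492 med [0.768 0.141 0.143] lo [0.729 0.125 0.004] hi [0.791 0.179 0.271]
scene shaker 0.76 [391. 185.  35.  55.] 1261 med [0.769 0.28  0.132] lo [0.728 0.263 0.006] hi [0.797 0.321 0.203]
```

Run:
```python
from h import *
T=np.load("topW.npy");S=np.load("sceneW.npy")
def sel(W,lo,hi):
    w=W.reshape(-1,3); w=w[~np.isnan(w[:,0])]; return w[np.all((w>lo)&(w<hi),1)]
def rect(w):
    r=cv2.minAreaRect((w[:,:2]*1000).astype(np.float32)); return np.round(r[0],1),np.round(r[1],1),round(r[2],1)
for n,W in(("top",T),("scene",S)):
    b=sel(W,[.3,.15,.166],[.65,.5,.2]); print(n,"bar",len(b),np.round(b.mean(0),4),rect(b),"z",np.percentile(b[:,2],90))
    c=sel(W,[.3,.15,.12],[.7,.75,.165]); print(n,"welltop",rect(c))
    m=sel(W,[.35,-.15,.003],[.62,.15,.02]); print(n,"mat",len(m),rect(m))
    r=sel(W,[.6,-.2,.085],[.75,-.09,.12]); print(n,"rim",len(r),rect(r),np.median(r,0))
    h=sel(W,[.6,-.05,.06],[.72,.08,.12]); print(n,"handle",len(h),rect(h),"ztop",np.percentile(h[:,2],[50,90]))
    g=sel(W,[.4,-.5,.262],[.6,-.3,.285]); print(n,"bell",len(g),rect(g))
    if len(g)>5: print(cv2.minEnclosingCircle((g[:,:2]*1000).astype(np.float32)))
    t=sel(W,[.3,-.5,.06],[.7,-.2,.09]); print(n,"tray",len(t),rect(t))
    t=sel(W,[.3,-.9,.36],[.7,-.3,.396]); print(n,"mtop",len(t),rect(t))
im=cv2.imread("pics/top0.png"); 
cv2.imwrite("pics/top0z.png",cv2.resize(im[90:300,210:512],None,fx=2.6,fy=2.6,interpolation=cv2.INTER_CUBIC))
```

```text
top bar 253 [0.4687 0.2399 0.1776] (array([468.9, 241.3]), array([ 15.9, 115.9]), 87.8) z 0.1810597908461071
top welltop (array([476.1, 413.4]), array([460.1, 300.5]), 87.5)
top mat 4802 (array([4.849e+02, 4.000e-01]), array([299.4, 269.8]), 89.8)
top rim 164 (array([ 677.2, -149.6]), array([73.7, 66.3]), 55.7) [ 0.67852584 -0.15224357  0.09420484]
top handle 309 (array([666.6,   3. ]), array([ 26.6, 103.9]), 4.0) ztop [0.07560845 0.07921352]
top bell 2075 (array([ 495. , -401.3]), array([199.6, 144.9]), 4.0)
((497.4713134765625, -433.33868408203125), 106.71844482421875)
top tray 4405 (array([ 525.7, -382.1]), array([355.1, 197.9]), 3.0)
top mtop 5976 (array([ 492.7, -511. ]), array([107.8, 279.7]), 87.5)
scene bar 155 [0.4707 0.2369 0.1761] (array([468.9, 239.4]), array([ 17.3, 119.4]), 89.2) z 0.180670203610989
scene welltop (array([473.6, 412.6]), array([465. , 306.8]), 87.5)
scene mat 3343 (array([4.849e+02, 1.000e-01]), array([298.4, 269.6]), 89.6)
scene rim 232 (array([ 676.3, -149. ]), array([65.3, 75.7]), 39.4) [ 0.67759171 -0.15361745  0.09367355]
scene handle 270 (array([6.662e+02, 5.000e-01]), array([ 26.1, 102.4]), 4.5) ztop [0.07531627 0.07853076]
scene bell 1072 (array([ 463.6, -390.8]), array([129. , 118.9]), 1.7)
((461.73193359375, -400.8351135253906), 79.2883071899414)
scene tray 3611 (array([ 541.4, -364.9]), array([198.3, 287.6]), 71.8)
scene mtop 8923 (array([ 502.1, -602.6]), array([279. , 261.6]), 3.5)
```

View pics/top0z.png

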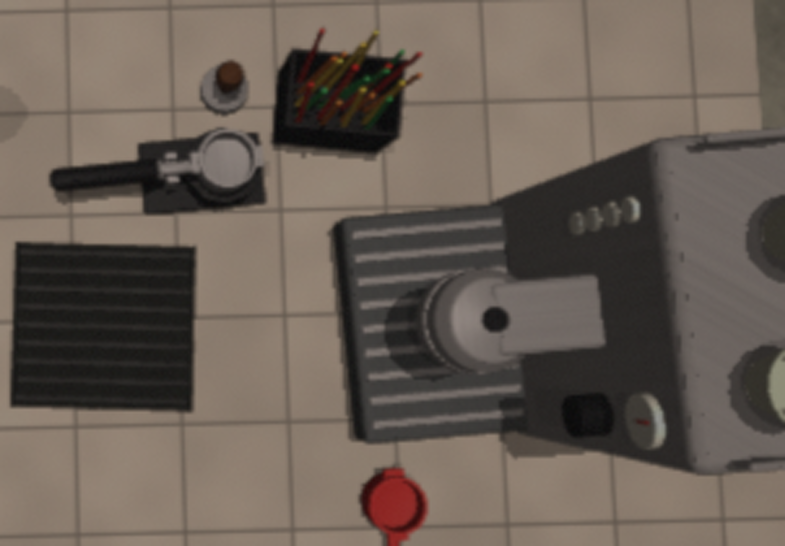

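```bash
cat >> h.py <<'E'
def go(pos,yaw,tilt=None):
    """rows advice: yaw (deg) of jaw axis (tool y) in world; tool down."""
    o=arm.observe(); p=o['position']; Rc=R.from_rotvec(o['ee_rot'])
    best=None
    for y in (yaw,yaw+180):
        ty=np.array([np.cos(np.radians(y)),np.sin(np.radians(y)),0]); tz=np.array([0,0,-1.]); tx=np.cross(ty,tz)
        Rt=R.from_matrix(np.stack([tx,ty,tz],1)); dr=(Rc.inv()*Rt).as_rotvec(degrees=True)
        if best is None or np.linalg.norm(dr)<np.linalg.norm(best[1]): best=(Rt,dr)
    Rt,dr=best; s=Rt.inv().apply(np.array(pos)-p)
    print("at",np.round(p,4),"t",round(o['clock'],2),"F",np.round(o['force'],1),"w",round(o['width']*.0918,4),"q7",round(o['joints'][6],2))
    print("tilt err deg",round(np.degrees(np.arccos(-Rc.as_matrix()[2,2])),2),"jaw yaw",round(np.degrees(np.arctan2(*Rc.as_matrix()[[1,0],1])),2))
    print("turn",np.round(dr,2),"then shift mm",np.round(s*1000,1),"; if shift now:",np.round(Rc.inv().apply(np.array(pos)-p)*1000,1))
E
python3 - <<'E'
from h import *
go([.470,.2395,.250],87.5)
E
```

```text
at [0.1995 0.5923 0.2267] t 1.3 F [ 0.8 -0.9 -0.3] w 0.0914 q7 -0.08
tilt err deg 0.0 jaw yaw 71.39
turn [  0.     0.   -16.11] then shift mm [-285.6 -340.7  -23.3] ; if shift now: [-369.  -248.   -23.3]
```

```bash
python3 -m pendant '[[[0,0,-0.023],[0,0,-8],0.05],[[0,0,0],[0,0,-8.1],0.05],[[-0.0357,-0.0426,0],[0,0,0],0.05],[[-0.0357,-0.0426,0],[0,0,0],0.05],[[-0.0357,-0.0426,0],[0,0,0],0.05],[[-0.0357,-0.0426,0],[0,0,0],0.05],[[-0.0357,-0.0426,0],[0,0,0],0.05],[[-0.0357,-0.0426,0],[0,0,0],0.05],[[-0.0357,-0.0426,0],[0,0,0],0.05],[[-0.0357,-0.0426,0],[0,0,0],0.05]]' 30
python3 - <<'E'
from h import *
go([.470,.2395,.155],87.5)
E
```

```text
clock: 2.55
position: [0.4708, 0.2378, 0.25]
ee_rot: [0.069, 3.14, 0.001]
force: [0.4, 0.7, 0.5]
width: 0.548
at [0.4708 0.2378 0.25  ] t 2.55 F [0.4 0.7 0.5] w 0.0503 q7 1.0
tilt err deg 0.04 jaw yaw 87.5
turn [ 0.03  0.03 -0.  ] then shift mm [ 0.9  1.6 95. ] ; if shift now: [ 1.   1.6 95. ]
```

```bash
python3 -m pendant '[[[0,0.0016,0.045],[0,0,0],0.05],[[0,0,0.04],[0,0,0],0.05],[[0,0,0.01],[0,0,0],0.05],[[0,0,0],[0,0,0],0.01],[[0,0,0],[0,0,0],0.01],[[0,0,0],[0,0,0],0.01],[[0,0,0],[0,0,0],0.01],[[0,0,0],[0,0,0],0.01]]' 30
```

```text
clock: 3.55
position: [0.4702, 0.2411, 0.1554]
ee_rot: [0.069, 3.14, 0.001]
force: [-2.2, -0.5, 5.6]
width: 0.152
```

```bash
python3 -m pendant '[[[0,0.015,0],[0,0,0],0.01],[[0,0.025,0],[0,0,0],0.01],[[0,0.03,0],[0,0,0],0.01],[[0,0.03,0],[0,0,0],0.01],[[0,0.03,0],[0,0,0],0.01],[[0,0.03,0],[0,0,0],0.01],[[0,0.03,0],[0,0,0],0.01],[[0,0.02,0],[0,0,0],0.01],[[0,0.014,0],[0,0,0],0.01],[[0,0,0],[0,0,0],0.01]]'
```

```text
clock: 4.8
position: [0.4801, 0.4464, 0.1537]
ee_rot: [-0.084, -3.133, 0.045]
force: [-17.6, -58.6, 38.0]
width: 0.264
```

Run:
```python
from h import *
print(arm.observe()['joints'])
for n in("top","scene"): 
    im,d,W=snap(n,n+"1"); cv2.imwrite(f"pics/{n}1z.png",cv2.resize(im[100:384,0:260,::-1] if n=="top" else im[0:230,200:512,::-1],None,fx=2,fy=2))
```

```text
[-0.91384212  0.5601505   0.11803867  1.55948149 -0.05663699  1.05215723
  0.73290921]
```

View pics/top1z.png

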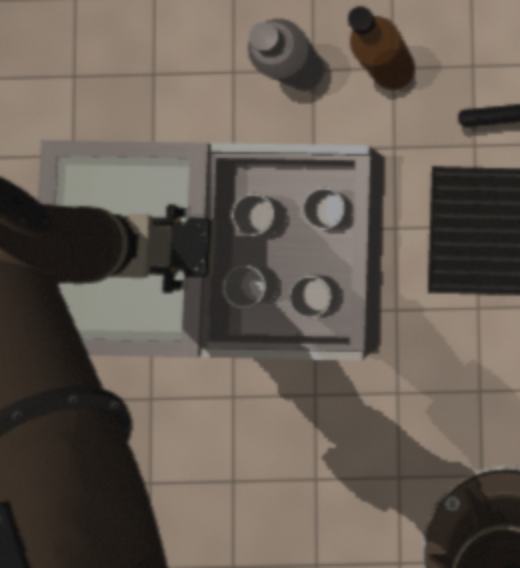

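View pics/scene1z.png

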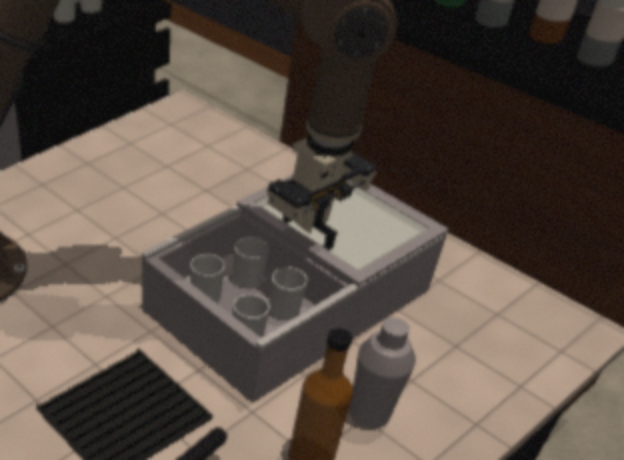

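```bash
python3 -m pendant '[[[0,-0.006,0],[0,0,0],0.01],[[0,0,0],[0,0,0],0.01]]'; python3 -m pendant '[[[0,0,0],[0,0,0],0.05],[[0,0,0],[0,0,0],0.05],[[0,0,0],[0,0,0],0.05]]';python3 - <<'E'
from h import *
go([.470,.4648,.25],87.5)
E
```

```text
clock: 5.15
position: [0.4798, 0.4412, 0.154]
ee_rot: [-0.085, -3.133, 0.04]
force: [-15.2, -51.6, 31.7]
width: 0.15
clock: 5.52
position: [0.4804, 0.4538, 0.1542]
ee_rot: [-0.075, -3.14, 0.01]
force: [1.3, -3.5, -0.8]
width: 0.427
at [0.4804 0.4538 0.1542] t 5.53 F [ 1.3 -3.5 -0.8] w 0.0392 q7 0.74
tilt err deg 0.36 jaw yaw 87.27
turn [-0.36 -0.04 -0.23] then shift mm [ 10.8  10.5 -95.8] ; if shift now: [ 10.9   9.9 -95.8]
```

```bash
python3 -m pendant '[[[0,0,-0.05],[0,0,0],0.05],[[0,0,-0.06],[0,0,0],0.05],[[-0.06,0,0],[0,0,0],0.05],[[-0.06,0,0],[0,0,0],0.05],[[-0.06,0,0],[0,0,0],0.05]]';python3 - <<'E'
from h import *
for n in("top","scene"): 
    im,d,W=snap(n,n+"2"); w=W.reshape(-1,3)
    b=w[np.all((w>[.40,.35,.168])&(w<[.55,.6,.182]),1)]; print(n,len(b),b.mean(0) if len(b) else 0)
    if len(b): r=cv2.minAreaRect((b[:,:2]*1000).astype(np.float32)); print(r)
    cv2.imwrite(f"pics/{n}2z.png",cv2.resize(im[100:384,0:260,::-1] if n=="top" else im[0:230,200:512,::-1],None,fx=2,fy=2))
E
```

```text
clock: 6.15
position: [0.6607, 0.451, 0.265]
ee_rot: [0.068, 3.141, 0.001]
force: [0.3, 1.3, 0.7]
width: 0.539
top 267 [0.47677739 0.4396066  0.17737345]
((477.9320983886719, 440.77459716796875), (15.182772636413574, 118.65668487548828), 86.75856018066406)
scene 131 [0.48002499 0.43692234 0.17620126]
((475.7047119140625, 439.62384033203125), (18.503366470336914, 120.92759704589844), 87.54570007324219)
```

View pics/top2z.png

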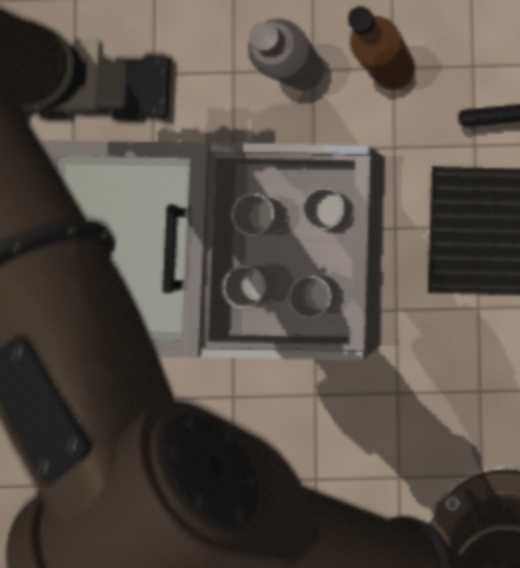

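View pics/scene2z.png

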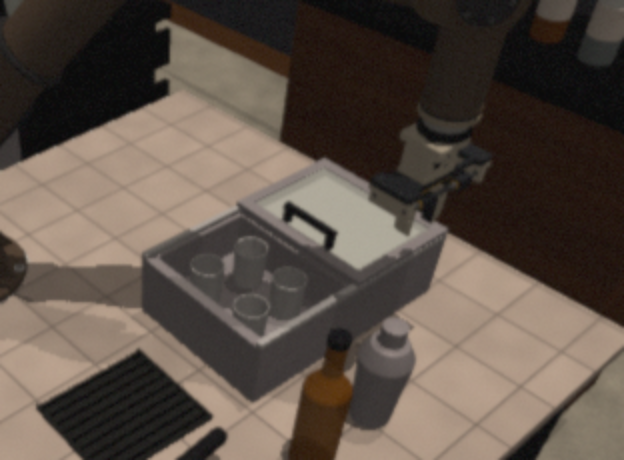

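```bash
cat >> h.py <<'E'
from scipy.optimize import least_squares
def cups(names=("top","scene"),zr=(.11,.1265),box=([.3,.17],[.65,.46]),rimz=.120):
    out=[]
    for n in names:
        im,d,W=snap(n)
        for r in arm.masks_of(n,"cup1"):
            m=cv2.dilate(r["pixels"].astype(np.uint8),np.ones((3,3)))>0
            w=W[m]; w=w[~np.isnan(w[:,0])]
            w=w[(w[:,2]>zr[0])&(w[:,2]<zr[1])&np.all((w[:,:2]>box[0])&(w[:,:2]<box[1]),1)]
            if len(w)<12 or r["pixels"].sum()>2500: continue
            f=least_squares(lambda c:np.hypot(w[:,0]-c[0],w[:,1]-c[1])-.0285,w[:,:2].mean(0),loss="soft_l1",f_scale=.003)
            print(n,round(r["conf"],2),np.round(r["rect"]),len(w),"c",np.round(f.x,4),"res",round(np.median(np.abs(f.fun))*1000,1),"rect ray",np.round(ray(n,r["rect"][0],r["rect"][1],rimz-.0),3)); out.append((n,r["conf"],f.x))
    return out
E
python3 - <<'E'
from h import *
cups()
go([.6,.3,.25],0)
E
```

```text
top 0.83 [159. 248.  32.  24.] 100 c [0.4052 0.2667] res 0.8 rect ray [0.405 0.256 0.12 ]
top 0.77 [127. 208.  30.  22.] 113 c [0.5238 0.3472] res 1.0 rect ray [0.522 0.347 0.12 ]
top 0.71 [164. 203.  23.  24.] 108 c [0.5296 0.2462] res 0.8 rect ray [0.532 0.241 0.12 ]
scene 0.73 [325. 132.  20.  25.] 94 c [0.4199 0.3583] res 1.9 rect ray [0.451 0.324 0.12 ]
scene 0.65 [302. 139.  16.  22.] 120 c [0.4037 0.2644] res 1.8 rect ray [0.426 0.236 0.12 ]
scene 0.65 [342. 147.  17.  26.] 107 c [0.522  0.3459] res 1.2 rect ray [0.546 0.31  0.12 ]
at [0.6583 0.4516 0.2647] t 6.45 F [-0.5  0.1  0.7] w 0.0498 q7 0.92
tilt err deg 0.06 jaw yaw 87.54
turn [-1.000e-02 -7.000e-02  8.754e+01] then shift mm [-151.6  -58.3   14.7] ; if shift now: [  51.7 -154.    14.6]
```

```bash
python3 -m pendant '[[[0,-0.03,0],[0,0,-10],0.075],[[0,0,0],[0,0,-10],0.075],[[0,0,0],[0,0,-10],0.075],[[0,0,0],[0,0,-10],0.075],[[0,0,0],[0,0,-10],0.075],[[0,0,0],[0,0,-10],0.075],[[0,0,0],[0,0,-10],0.075],[[0,0,0],[0,0,-10],0.075],[[0,0,0],[0,0,-10],0.075]]' 30;python3 - <<'E'
from h import *
go([.53,.246,.2],177.5)
E
```

```text
clock: 7.58
position: [0.6563, 0.4221, 0.2662]
ee_rot: [-2.181, 2.26, 0.0]
force: [0.2, -1.0, 0.4]
width: 0.818
at [0.6563 0.4221 0.2662] t 7.58 F [ 0.2 -1.   0.4] w 0.0751 q7 2.39
tilt err deg 0.07 jaw yaw 177.96
turn [-0.05  0.05  0.46] then shift mm [181.4 118.5  66.2] ; if shift now: [180.6 120.   65.9]
```

```bash
python3 -m pendant '[[[0,0,0],[0,0,10],0.075],[[0,0,0],[0,0,10],0.075],[[0,0,0],[0,0,10],0.075],[[0,0,0],[0,0,10],0.075],[[0,0,0],[0,0,10],0.075],[[0,0,0],[0,0,10],0.075],[[0,0,0],[0,0,10],0.075],[[0,0,0],[0,0,10],0.075],[[0,0,0],[0,0,10],0.075]]' 30;python3 -m pendant '[[[0,0,0],[0,0,10],0.075],[[0,0,0],[0,0,10],0.075],[[0,0,0],[0,0,10],0.075],[[0,0,0],[0,0,10],0.075],[[0,0,0],[0,0,10],0.075],[[0,0,0],[0,0,10],0.075],[[0,0,0],[0,0,10],0.075],[[0,0,0],[0,0,10],0.075],[[0,0,0],[0,0,10],0.075]]' 30;python3 - <<'E'
from h import *
cups(("top",))
go([.53,.246,.2],-2.5)
E
```

```text
clock: 8.7
position: [0.6563, 0.4221, 0.2661]
ee_rot: [0.075, 3.14, 0.002]
force: [-0.7, 0.2, 0.2]
width: 0.816
clock: 9.82
position: [0.6563, 0.4222, 0.266]
ee_rot: [-2.273, -2.167, -0.002]
force: [-0.1, 0.3, -0.2]
width: 0.817
top 0.92 [163. 204.  26.  23.] 106 c [0.5297 0.2462] res 0.8 rect ray [0.529 0.244 0.12 ]
top 0.83 [126. 243.  26.  17.] 110 c [0.4214 0.3596] res 0.6 rect ray [0.421 0.348 0.12 ]
top 0.79 [159. 248.  26.  20.] 100 c [0.4051 0.2667] res 0.7 rect ray [0.406 0.255 0.12 ]
top 0.76 [128. 207.  27.  23.] 112 c [0.5238 0.3472] res 0.9 rect ray [0.524 0.344 0.12 ]
at [0.6565 0.4222 0.2657] t 9.93 F [ 0.2 -0.  -0.6] w 0.075 q7 -0.47
tilt err deg 0.09 jaw yaw -2.53
turn [-0.   -0.09 -0.03] then shift mm [-181.5 -118.7   65.7] ; if shift now: [-181.7 -118.5   65.5]
```

```bash
python3 -m pendant '[[[-0.0454,-0.0297,0.0],[0,0,0],0.075],[[-0.0454,-0.0297,0.0],[0,0,0],0.075],[[-0.0454,-0.0297,0.02],[0,0,0],0.075],[[-0.0453,-0.0296,0.03],[0,0,0],0.075],[[0,0,0],[0,0,0],0.075]]' 30;python3 - <<'E'
from h import *
go([.53,.246,.085],-2.5)
E
```

```text
clock: 10.55
position: [0.5251, 0.2397, 0.2121]
ee_rot: [-2.266, -2.171, 0.013]
force: [0.8, 2.0, 1.1]
width: 0.815
at [0.5251 0.2397 0.2121] t 10.55 F [0.8 2.  1.1] w 0.0748 q7 -0.33
tilt err deg 0.54 jaw yaw -2.45
turn [-0.5   0.19  0.05] then shift mm [  6.5   4.6 127.1] ; if shift now: [  6.9   5.8 127. ]
```

```bash
python3 -m pendant '[[[0.003,0.002,0.02],[0,0,0],0.075],[[0,0,0.02],[0,0,0],0.075],[[0,0,0],[0,0,0],0.075]]' 30;python3 - <<'E'
from h import *
go([.53,.246,.085],-2.5)
E
```

```text
clock: 10.92
position: [0.5327, 0.2486, 0.1744]
ee_rot: [-2.264, -2.177, 0.001]
force: [-0.5, 0.7, 0.1]
width: 0.815
at [0.5327 0.2486 0.1744] t 10.93 F [-0.5  0.7  0.1] w 0.0748 q7 -0.31
tilt err deg 0.07 jaw yaw -2.25
turn [-0.07  0.    0.25] then shift mm [-2.7 -2.6 89.4] ; if shift now: [-2.7 -2.5 89.4]
```

```bash
python3 -m pendant '[[[-0.0025,-0.0025,0.03],[0,0,0],0.075],[[0,0,0.03],[0,0,0],0.075],[[0,0,0.025],[0,0,0],0.075],[[0,0,0.004],[0,0,0],0.075],[[0,0,0],[0,0,0],0.075],[[0,0,0],[0,0,0],0.03],[[0,0,0],[0,0,0],0.03],[[0,0,0],[0,0,0],0.03],[[0,0,0],[0,0,0],0.03]]' 25
```

```text
clock: 12.05
position: [0.5312, 0.2456, 0.0866]
ee_rot: [-2.269, -2.172, -0.002]
force: [-2.8, -0.4, 6.5]
width: 0.656
```

```bash
python3 -m pendant '[[[0,0,-0.03],[0,0,0],0.03],[[0,0,-0.05],[0,0,0],0.03],[[0,0,-0.05],[0,0,0],0.03],[[0,0,0],[0,0,0],0.03]]' 25
python3 - <<'E'
from h import *
T=np.load("topW.npy")
w=T[175:260,205:295].reshape(-1,3); 
im=cv2.imread("pics/top0.png"); g=cv2.cvtColor(im,cv2.COLOR_BGR2GRAY)[175:260,205:295]
m=(g<60).astype(np.uint8); n,l,s,c=cv2.connectedComponentsWithStats(m); k=1+np.argmax(s[1:,4]); mm=(l==k)
pts=T[175:260,205:295][mm]; pts=pts[~np.isnan(pts[:,0])]
print(cv2.minAreaRect((pts[:,:2]*1000).astype(np.float32)), np.median(pts,0))
go([.545,-.05,.25],-2.5)
E
```

```text
clock: 12.55
position: [0.5333, 0.2459, 0.2197]
ee_rot: [2.269, 2.171, 0.011]
force: [0.1, 0.1, -2.9]
width: 0.657
((493.46142578125, -1.5308761596679688), (217.51133728027344, 196.7180938720703), 86.86858367919922) [ 0.4923906  -0.00142873  0.00857312]
at [0.5333 0.2459 0.2197] t 12.55 F [ 0.1  0.1 -2.9] w 0.0603 q7 -0.34
tilt err deg 0.43 jaw yaw -2.53
turn [ 0.35 -0.24 -0.03] then shift mm [-295.1   24.6  -30.3] ; if shift now: [-294.9   24.9  -31.3]
```

```bash
python3 -m pendant '[[[-0.025,0.0028,0],[0,0,0],0.03],[[-0.038,0.0028,0],[0,0,0],0.03],[[-0.041,0.0028,0],[0,0,0],0.03],[[-0.041,0.0028,0],[0,0,0],0.03],[[-0.041,0.0028,0.01],[0,0,0],0.03],[[-0.041,0.0028,0.02],[0,0,0],0.03],[[-0.038,0.0028,0.03],[0,0,0],0.03],[[-0.025,0.0028,0.04],[0,0,0],0.03],[[-0.014,0,0.03],[0,0,0],0.03],[[0,0,0],[0,0,0],0.03]]' 25
python3 - <<'E'
from h import *
go([.5425,-.059,.0505],-2.5)
E
```

```text
clock: 13.8
position: [0.5374, -0.0606, 0.0832]
ee_rot: [-2.27, -2.167, 0.007]
force: [0.4, -0.0, -1.3]
width: 0.655
at [ 0.5374 -0.0606  0.0832] t 13.8 F [ 0.4 -0.  -1.3] w 0.0602 q7 0.32
tilt err deg 0.33 jaw yaw -2.66
turn [-0.33  0.06 -0.16] then shift mm [ 1.8  5.  32.7] ; if shift now: [ 1.9  5.2 32.7]
```

```bash
python3 -m pendant '[[[0,0.003,0.015],[0,0,0],0.03],[[0,0,0.011],[0,0,0],0.03],[[0,0,0],[0,0,0],0.03],[[0,0,0],[0,0,0],0.03]]' 25
```

```text
clock: 14.3
position: [0.5433, -0.0593, 0.0601]
ee_rot: [2.269, 2.173, 0.001]
force: [-0.6, 0.2, -1.7]
width: 0.659
```

```bash
python3 -m pendant '[[[0,0,0.006],[0,0,0],0.03],[[0,0,0.004],[0,0,0],0.03],[[0,0,0],[0,0,0],0.03],[[0,0,0],[0,0,0],0.075],[[0,0,0],[0,0,0],0.075],[[0,0,0],[0,0,0],0.075],[[0,0,-0.05],[0,0,0],0.075],[[0,0,-0.06],[0,0,0],0.075],[[0,0,-0.05],[0,0,0],0.075],[[0,0,0],[0,0,0],0.075]]' 25;  python3 - <<'E'
from h import *
r=cups(("top","scene"))
go([.524,.347,.2],-2.5)
E
```

```text
clock: 15.55
position: [0.5454, -0.06, 0.2137]
ee_rot: [2.266, 2.169, 0.009]
force: [0.6, -0.6, -1.7]
width: 0.821
top 0.87 [158. 249.  27.  22.] 98 c [0.405  0.2667] res 0.6 rect ray [0.403 0.259 0.12 ]
top 0.65 [130. 209.  31.  21.] 111 c [0.5237 0.347 ] res 0.7 rect ray [0.517 0.338 0.12 ]
top 0.6 [126. 245.  33.  20.] 109 c [0.4215 0.3597] res 0.7 rect ray [0.416 0.349 0.12 ]
scene 0.81 [302. 137.  12.  22.] 107 c [0.4037 0.2643] res 1.5 rect ray [0.42  0.244 0.12 ]
scene 0.77 [325. 130.  15.  28.] 99 c [0.4199 0.3579] res 1.6 rect ray [0.448 0.33  0.12 ]
scene 0.56 [342. 147.  14.  26.] 105 c [0.5219 0.3457] res 1.2 rect ray [0.547 0.309 0.12 ]
at [ 0.5422 -0.0593  0.2086] t 15.75 F [ 1.2 -0.5 -0.4] w 0.0754 q7 0.22
tilt err deg 0.12 jaw yaw -2.5
turn [-0.12  0.   -0.  ] then shift mm [405.2 -35.9   8.6] ; if shift now: [405.2 -35.9   8.6]
```

```bash
python3 -m pendant '[[[0.03,-0.004,0],[0,0,0],0.075],[[0.045,-0.004,0],[0,0,0],0.075],[[0.05,-0.004,0],[0,0,0],0.075],[[0.05,-0.004,0],[0,0,0],0.075],[[0.05,-0.004,0],[0,0,0],0.075],[[0.05,-0.004,0],[0,0,0],0.075],[[0.05,-0.004,0],[0,0,0],0.075],[[0.05,-0.004,0],[0,0,0],0.075],[[0.03,-0.004,0.01],[0,0,0],0.075],[[0,0,0.015],[0,0,0],0.075]]' 25;  python3 -m pendant '[[[0,0,0.01],[0,0,0],0.075],[[0,0,0],[0,0,0],0.075]]'
python3 - <<'E'
from h import *
go([.523,.3465,.085],-2.5)
E
```

```text
clock: 17.0
position: [0.5236, 0.3488, 0.1826]
ee_rot: [-2.265, -2.176, 0.003]
force: [-0.2, -0.5, -0.8]
width: 0.815
clock: 17.25
position: [0.5248, 0.3443, 0.1736]
ee_rot: [2.272, 2.169, -0.004]
force: [0.2, -0.3, 0.4]
width: 0.814
at [0.5248 0.3443 0.1736] t 17.25 F [ 0.2 -0.3  0.4] w 0.0747 q7 -0.45
tilt err deg 0.14 jaw yaw -2.67
turn [-0.08  0.12 -0.17] then shift mm [ 2.2 -1.9 88.6] ; if shift now: [ 2.3 -1.8 88.6]
```

```bash
python3 -m pendant '[[[0.0015,-0.0015,0.03],[0,0,0],0.075],[[0,0,0.03],[0,0,0],0.075],[[0,0,0.024],[0,0,0],0.075],[[0,0,0.004],[0,0,0],0.075],[[0,0,0],[0,0,0],0.075],[[0,0,0],[0,0,0],0.03],[[0,0,0],[0,0,0],0.03],[[0,0,0],[0,0,0],0.03],[[0,0,0],[0,0,0],0.03]]' 25
python3 -m pendant '[[[0,0,-0.03],[0,0,0],0.03],[[0,0,-0.05],[0,0,0],0.03],[[0,0,-0.05],[0,0,0],0.03],[[0,0,0],[0,0,0],0.03],[[0,0,0],[0,0,0],0.03]]' 25
python3 - <<'E'
from h import *
go([.4387,-.0537,.2],-2.5)
E
```

```text
clock: 18.38
position: [0.5236, 0.3486, 0.0877]
ee_rot: [-2.269, -2.172, -0.002]
force: [-2.0, 0.5, 6.9]
width: 0.653
clock: 19.0
position: [0.5227, 0.348, 0.216]
ee_rot: [-2.269, -2.172, 0.001]
force: [-0.6, -0.2, -2.6]
width: 0.651
at [0.5227 0.348  0.216 ] t 19.0 F [-0.6 -0.2 -2.6] w 0.0598 q7 -0.48
tilt err deg 0.06 jaw yaw -2.5
turn [-0.05  0.02 -0.  ] then shift mm [-405.   -66.4   16. ] ; if shift now: [-405.   -66.4   16.2]
```

```bash
python3 -m pendant '[[[-0.03,-0.0066,0],[0,0,0],0.03],[[-0.042,-0.0066,0],[0,0,0],0.03],[[-0.047,-0.0066,0],[0,0,0],0.03],[[-0.047,-0.0066,0],[0,0,0],0.03],[[-0.047,-0.0066,0],[0,0,0],0.03],[[-0.047,-0.0066,0],[0,0,0],0.03],[[-0.047,-0.0066,0.01],[0,0,0],0.03],[[-0.045,-0.0067,0.02],[0,0,0],0.03],[[-0.035,-0.0067,0.02],[0,0,0],0.03],[[-0.018,-0.0068,0.02],[0,0,0],0.03]]' 25; python3 -m pendant '[[[0,0,0.035],[0,0,0],0.03],[[0,0,0.02],[0,0,0],0.03],[[0,0,0],[0,0,0],0.03],[[0,0,0],[0,0,0],0.03]]';python3 - <<'E'
from h import *
go([.4387,-.0537,.051],-2.5)
E
```

```text
clock: 20.25
position: [0.4374, -0.0554, 0.145]
ee_rot: [-2.271, -2.169, 0.004]
force: [-0.5, 0.2, -1.7]
width: 0.653
clock: 20.75
position: [0.439, -0.0536, 0.0918]
ee_rot: [-2.269, -2.172, 0.001]
force: [0.3, -0.0, -1.9]
width: 0.654
at [ 0.439  -0.0536  0.0918] t 20.75 F [ 0.3 -0.  -1.9] w 0.0601 q7 0.32
tilt err deg 0.05 jaw yaw -2.52
turn [-0.04  0.02 -0.02] then shift mm [-0.1 -0.3 40.8] ; if shift now: [-0.1 -0.3 40.8]
```

```bash
python3 -m pendant '[[[0,0,0.025],[0,0,0],0.03],[[0,0,0.01],[0,0,0],0.03],[[0,0,0.006],[0,0,0],0.03],[[0,0,0],[0,0,0],0.03],[[0,0,0],[0,0,0],0.075],[[0,0,0],[0,0,0],0.075],[[0,0,0],[0,0,0],0.075]]' 25;  python3 -m pendant '[[[0,0,-0.05],[0,0,0],0.075],[[0,0,-0.06],[0,0,0],0.075],[[0,0,-0.05],[0,0,0],0.075],[[0.03,0,0],[0,0,0],0.075],[[0.03,0,0],[0,0,0],0.075]]';python3 - <<'E'
from h import *
r=cups(("top","scene"))
go([.405,.2665,.18],-2.5)
snap("top","top3")
E
```

```text
clock: 21.62
position: [0.4396, -0.0535, 0.051]
ee_rot: [2.269, 2.172, 0.001]
force: [-0.1, 0.2, 0.4]
width: 0.816
clock: 22.25
position: [0.4423, 0.0072, 0.2116]
ee_rot: [2.27, 2.171, 0.004]
force: [-0.0, 0.6, -0.4]
width: 0.822
top 0.97 [126. 245.  31.  20.] 107 c [0.4214 0.3595] res 0.7 rect ray [0.415 0.348 0.12 ]
top 0.65 [157. 247.  28.  21.] 97 c [0.405  0.2667] res 0.7 rect ray [0.408 0.261 0.12 ]
scene 0.91 [325. 131.  13.  24.] 95 c [0.4194 0.3585] res 1.4 rect ray [0.45  0.326 0.12 ]
scene 0.68 [303. 140.  13.  29.] 115 c [0.4036 0.264 ] res 1.7 rect ray [0.433 0.236 0.12 ]
at [0.4418 0.0066 0.2107] t 22.45 F [-0.2 -0.7  0.6] w 0.0749 q7 -0.02
tilt err deg 0.0 jaw yaw -2.44
turn [-0.    0.    0.06] then shift mm [258.1 -48.1  30.7] ; if shift now: [258.1 -47.8  30.7]
```

View pics/top3.png

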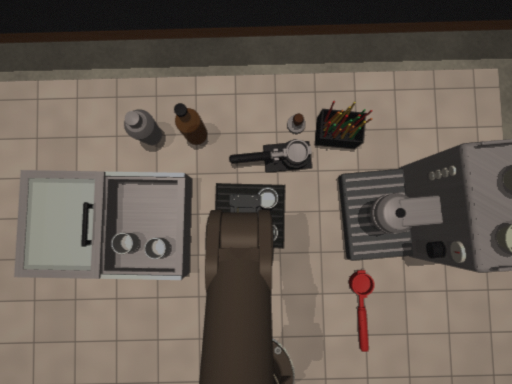

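```bash
python3 -m pendant '[[[0.03,-0.0068,0],[0,0,0],0.074],[[0.044,-0.0068,0],[0,0,0],0.074],[[0.047,-0.0068,0],[0,0,0],0.074],[[0.047,-0.0068,0],[0,0,0],0.074],[[0.047,-0.0068,0],[0,0,0],0.074],[[0.03,-0.0068,0.01],[0,0,0],0.074],[[0.0125,-0.0068,0.02],[0,0,0],0.074],[[0,0,0],[0,0,0],0.074],[[0,0,0],[0,0,0],0.074]]' 25;python3 - <<'E'
from h import *
go([.405,.266,.087],-2.5)
E
```

```text
clock: 23.62
position: [0.4065, 0.2644, 0.1812]
ee_rot: [2.271, 2.17, 0.0]
force: [0.4, -0.2, -0.1]
width: 0.806
at [0.4065 0.2644 0.1812] t 23.62 F [ 0.4 -0.2 -0.1] w 0.074 q7 -0.55
tilt err deg 0.03 jaw yaw -2.63
turn [ 0.03  0.02 -0.13] then shift mm [ 1.5 -1.6 94.2] ; if shift now: [ 1.5 -1.6 94.2]
```

```bash
python3 -m pendant '[[[0.0015,-0.001,0.03],[0,0,0],0.074],[[0,0,0.03],[0,0,0],0.074],[[0,0,0.028],[0,0,0],0.074],[[0,0,0.005],[0,0,0],0.074],[[0,0,0],[0,0,0],0.074],[[0,0,0],[0,0,0],0.03],[[0,0,0],[0,0,0],0.03],[[0,0,0],[0,0,0],0.03],[[0,0,0],[0,0,0],0.03]]' 25
python3 -m pendant '[[[0,0,-0.03],[0,0,0],0.03],[[0,0,-0.05],[0,0,0],0.03],[[0,0,-0.05],[0,0,0],0.03],[[0,0,0],[0,0,0],0.03],[[0,0,0],[0,0,0],0.03]]' 25
python3 - <<'E'
from h import *
go([.548,.0507,.2],-2.5)
E
```

```text
clock: 24.75
position: [0.4049, 0.2678, 0.0886]
ee_rot: [-2.269, -2.172, -0.002]
force: [-2.2, 0.2, 7.8]
width: 0.657
clock: 25.38
position: [0.4041, 0.2672, 0.2173]
ee_rot: [-2.269, -2.172, 0.001]
force: [-0.4, 0.4, -4.3]
width: 0.662
at [0.4041 0.2672 0.2173] t 25.38 F [-0.4  0.4 -4.3] w 0.0608 q7 -0.58
tilt err deg 0.04 jaw yaw -2.49
turn [-0.04  0.    0.01] then shift mm [-210.   153.2   17.3] ; if shift now: [-210.   153.2   17.2]
```

```bash
python3 -m pendant '[[[-0.025,0.0185,0],[0,0,0],0.03],[[-0.035,0.0255,0],[0,0,0],0.03],[[-0.036,0.0262,0],[0,0,0],0.03],[[-0.036,0.0262,0],[0,0,0],0.03],[[-0.036,0.0262,0.01],[0,0,0],0.03],[[-0.025,0.018,0.02],[0,0,0],0.03],[[-0.017,0.0126,0.03],[0,0,0],0.03],[[0,0,0.03],[0,0,0],0.03],[[0,0,0.03],[0,0,0],0.03],[[0,0,0],[0,0,0],0.03]]' 25; python3 -m pendant '[[[0,0,0],[0,0,0],0.03]]';python3 - <<'E'
from h import *
go([.548,.0507,.0525],-2.5)
E
```

```text
clock: 26.62
position: [0.5457, 0.0503, 0.0945]
ee_rot: [-2.268, -2.169, 0.01]
force: [-0.7, 0.0, -1.2]
width: 0.659
clock: 26.75
position: [0.5485, 0.0505, 0.0979]
ee_rot: [-2.27, -2.172, 0.001]
force: [0.3, 0.5, -1.5]
width: 0.659
at [0.5485 0.0505 0.0979] t 26.75 F [ 0.3  0.5 -1.5] w 0.0605 q7 0.12
tilt err deg 0.04 jaw yaw -2.53
turn [-0.03  0.03 -0.03] then shift mm [ 0.1 -0.5 45.4] ; if shift now: [ 0.2 -0.5 45.4]
```

```bash
python3 -m pendant '[[[0,0,0.027],[0,0,0],0.03],[[0,0,0.012],[0,0,0],0.03],[[0,0,0.006],[0,0,0],0.03],[[0,0,0],[0,0,0],0.03],[[0,0,0],[0,0,0],0.075],[[0,0,0],[0,0,0],0.075],[[0,0,0],[0,0,0],0.075]]' 25;  python3 -m pendant '[[[0,0,-0.05],[0,0,0],0.075],[[0,0,-0.06],[0,0,0],0.075],[[0,0,-0.05],[0,0,0],0.075],[[0.03,0,0],[0,0,0],0.075],[[0.03,0,0],[0,0,0],0.075]]';python3 - <<'E'
from h import *
r=cups(("top","scene"))
go([.421,.359,.18],-2.5)
E
```

```text
clock: 27.62
position: [0.5489, 0.0509, 0.0532]
ee_rot: [2.269, 2.172, 0.001]
force: [0.3, 0.3, 0.9]
width: 0.814
clock: 28.25
position: [0.5516, 0.1114, 0.2139]
ee_rot: [2.27, 2.171, 0.004]
force: [-0.3, 0.2, -0.3]
width: 0.816
top 0.67 [124. 245.  26.  19.] 107 c [0.4215 0.3595] res 0.7 rect ray [0.416 0.354 0.12 ]
scene 0.71 [324. 124.  13.  14.] 70 c [0.4191 0.3592] res 1.4 rect ray [0.418 0.356 0.12 ]
at [0.5511 0.1109 0.2128] t 28.45 F [-0.6 -0.7 -0.4] w 0.0751 q7 -0.08
tilt err deg 0.01 jaw yaw -2.45
turn [-0.    0.01  0.05] then shift mm [ 242.2 -140.8   32.8] ; if shift now: [ 242.3 -140.6   32.7]
```

```bash
python3 -m pendant '[[[0.026,-0.015,0],[0,0,0],0.075],[[0.041,-0.024,0],[0,0,0],0.075],[[0.043,-0.025,0],[0,0,0],0.075],[[0.043,-0.025,0],[0,0,0],0.075],[[0.043,-0.025,0],[0,0,0],0.075],[[0.03,-0.018,0.01],[0,0,0],0.075],[[0.0162,-0.009,0.02],[0,0,0],0.075],[[0,0,0],[0,0,0],0.075],[[0,0,0],[0,0,0],0.075]]' 25;python3 - <<'E'
from h import *
go([.421,.359,.087],-2.5)
E
```

```text
clock: 29.58
position: [0.4223, 0.3572, 0.1834]
ee_rot: [2.272, 2.169, 0.001]
force: [0.6, -0.2, -0.3]
width: 0.818
at [0.4223 0.3572 0.1834] t 29.57 F [ 0.6 -0.2 -0.3] w 0.0751 q7 -0.6
tilt err deg 0.06 jaw yaw -2.65
turn [ 0.05  0.02 -0.15] then shift mm [ 1.8 -1.3 96.4] ; if shift now: [ 1.8 -1.4 96.4]
```

```bash
python3 -m pendant '[[[0.0005,-0.001,0.03],[0,0,0],0.075],[[0,0,0.03],[0,0,0],0.075],[[0,0,0.028],[0,0,0],0.075],[[0,0,0.007],[0,0,0],0.075],[[0,0,0],[0,0,0],0.075],[[0,0,0],[0,0,0],0.03],[[0,0,0],[0,0,0],0.03],[[0,0,0],[0,0,0],0.03],[[0,0,0],[0,0,0],0.03]]' 25
python3 -m pendant '[[[0,0,-0.03],[0,0,0],0.03],[[0,0,-0.05],[0,0,0],0.03],[[0,0,-0.05],[0,0,0],0.03],[[0,0,0],[0,0,0],0.03],[[0,0,0],[0,0,0],0.03]]' 25
python3 - <<'E'
from h import *
go([.4445,.0561,.2],-2.5)
E
```

```text
clock: 30.7
position: [0.4203, 0.3599, 0.0886]
ee_rot: [-2.269, -2.172, -0.002]
force: [-1.6, -0.7, 5.9]
width: 0.645
clock: 31.32
position: [0.4193, 0.3593, 0.2171]
ee_rot: [-2.269, -2.172, 0.001]
force: [-0.2, -0.1, -2.9]
width: 0.647
at [0.4193 0.3593 0.2171] t 31.32 F [-0.2 -0.1 -2.9] w 0.0594 q7 -0.62
tilt err deg 0.05 jaw yaw -2.49
turn [-0.05  0.02  0.01] then shift mm [-301.8   38.4   17.1] ; if shift now: [-301.8   38.4   17.2]
```

```bash
python3 -m pendant '[[[-0.025,0.0048,0],[0,0,0],0.03],[[-0.042,0.0048,0],[0,0,0],0.03],[[-0.045,0.0048,0],[0,0,0],0.03],[[-0.045,0.0048,0],[0,0,0],0.03],[[-0.045,0.0048,0],[0,0,0],0.03],[[-0.045,0.0048,0.01],[0,0,0],0.03],[[-0.035,0.0048,0.02],[0,0,0],0.03],[[-0.02,0.0048,0.03],[0,0,0],0.03],[[0,0,0.03],[0,0,0],0.03],[[0,0,0.03],[0,0,0],0.03]]' 25; python3 -m pendant '[[[0,0,0],[0,0,0],0.03],[[0,0,0],[0,0,0],0.03]]';python3 - <<'E'
from h import *
go([.4445,.0561,.0525],-2.5)
E
```

```text
clock: 32.58
position: [0.4437, 0.0544, 0.0959]
ee_rot: [-2.271, -2.17, 0.004]
force: [1.6, 1.2, -1.8]
width: 0.646
clock: 32.83
position: [0.4449, 0.0554, 0.0981]
ee_rot: [2.27, 2.171, -0.001]
force: [0.1, 0.6, -1.8]
width: 0.642
at [0.4449 0.0554 0.0981] t 32.83 F [ 0.1  0.6 -1.8] w 0.059 q7 0.08
tilt err deg 0.04 jaw yaw -2.56
turn [-0.02  0.03 -0.06] then shift mm [ 0.7 -0.5 45.6] ; if shift now: [ 0.7 -0.5 45.6]
```

```bash
python3 -m pendant '[[[0,0,0.027],[0,0,0],0.03],[[0,0,0.012],[0,0,0],0.03],[[0,0,0.0065],[0,0,0],0.03],[[0,0,0],[0,0,0],0.03],[[0,0,0],[0,0,0],0.075],[[0,0,0],[0,0,0],0.075],[[0,0,0],[0,0,0],0.075]]' 25;  python3 -m pendant '[[[0,0,-0.05],[0,0,0],0.075],[[0,0,-0.06],[0,0,0],0.075],[[0,0,-0.05],[0,0,0],0.075],[[0.04,0,0],[0,0,0],0.075],[[0.05,0,0],[0,0,0],0.075],[[0.05,0,0],[0,0,0],0.05],[[0.05,0,0],[0,0,0],0.05],[[0.05,0,0],[0,0,0],0.05],[[0.05,0,0],[0,0,0],0.05]]';python3 - <<'E'
from h import *
r=cups(("top","scene"))
print("mat")
r=cups(("top","scene"),zr=(.07,.09),box=([.35,-.15],[.64,.15]),rimz=.083)
snap("top","top4");snap("scene","scene4")
go([.479,.4402,.25],87.5)
E
```

```text
clock: 33.7
position: [0.4454, 0.0562, 0.0526]
ee_rot: [2.269, 2.172, 0.001]
force: [-0.3, -0.8, 0.1]
width: 0.813
clock: 34.83
position: [0.4576, 0.3474, 0.2124]
ee_rot: [-2.27, -2.172, -0.0]
force: [1.1, 0.8, 0.3]
width: 0.549
mat
top 0.82 [266. 196.  19.  20.] 79 c [ 0.5418 -0.0577] res 0.8 rect ray [ 0.548 -0.055  0.083]
top 0.7 [232. 198.  22.  22.] 74 c [0.5481 0.0503] res 0.8 rect ray [0.543 0.048 0.083]
top 0.64 [265. 233.  21.  21.] 75 c [ 0.4399 -0.0536] res 0.8 rect ray [ 0.438 -0.048  0.083]
top 0.58 [231. 231.  22.  18.] 75 c [0.4461 0.0565] res 0.9 rect ray [0.446 0.052 0.083]
scene 0.95 [285. 199.  20.  31.] 137 c [0.5473 0.0488] res 1.0 rect ray [0.571 0.03  0.083]
scene 0.9 [236. 195.  16.  28.] 136 c [ 0.4385 -0.0554] res 1.0 rect ray [ 0.458 -0.079  0.083]
scene 0.82 [258. 212.  18.  30.] 142 c [ 0.5406 -0.0594] res 1.1 rect ray [ 0.555 -0.068  0.083]
scene 0.71 [266. 183.  18.  32.] 128 c [0.4448 0.0554] res 1.2 rect ray [0.48  0.027 0.083]
at [0.4581 0.3447 0.2125] t 35.33 F [-0.  -1.3  0.6] w 0.0496 q7 -0.51
tilt err deg 0.02 jaw yaw -2.61
turn [-1.000e-02 -2.000e-02  8.989e+01] then shift mm [ 16.7 -96.3 -37.5] ; if shift now: [ 96.3  16.6 -37.4]
```

View pics/top4.png

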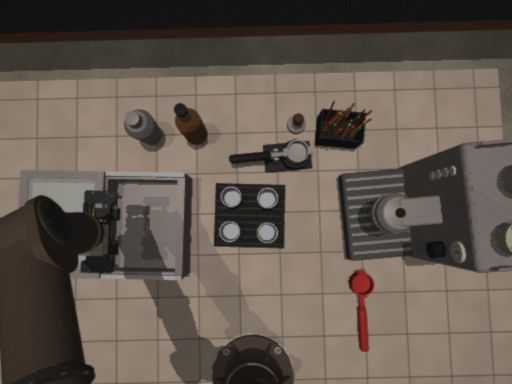

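View pics/scene4.png

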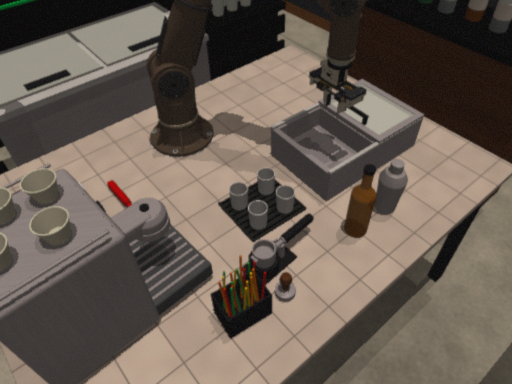

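```bash
python3 -m pendant '[[[0,0,-0.03],[0,0,-10],0.05],[[0,0,0],[0,0,-10],0.05],[[0,0,0],[0,0,-10],0.05],[[0,0,0],[0,0,-10],0.05],[[0,0,0],[0,0,-10],0.05],[[0,0,0],[0,0,-10],0.05],[[0,0,0],[0,0,-10],0.05],[[0,0,0],[0,0,-10],0.05],[[0,0,0],[0,0,-10],0.05]]' 30;python3 -m pendant '[[[-0.006,0.032,0],[0,0,0],0.05],[[-0.006,0.032,0],[0,0,0],0.05],[[-0.0047,0.032,0],[0,0,0],0.05],[[0,0,0],[0,0,0],0.05],[[0,0,0],[0,0,0],0.05]]';python3 - <<'E'
from h import *
for n in("top","scene"): 
    im,d,W=snap(n); w=W.reshape(-1,3)
    b=w[np.all((w>[.40,.35,.168])&(w<[.55,.6,.182]),1)]
    if len(b)>5: print(n,len(b),cv2.minAreaRect((b[:,:2]*1000).astype(np.float32)))
go([.478,.440,.1545],87.5)
E
```

```text
clock: 36.45
position: [0.458, 0.345, 0.2424]
ee_rot: [0.062, 3.141, 0.0]
force: [-0.0, 1.0, 0.2]
width: 0.544
clock: 37.08
position: [0.479, 0.4397, 0.2422]
ee_rot: [0.071, 3.141, -0.001]
force: [-0.1, -0.4, -0.0]
width: 0.545
top 71 ((477.8759765625, 440.9129333496094), (13.365541458129883, 118.58964538574219), 88.26750183105469)
scene 133 ((475.0723876953125, 440.6824035644531), (20.195026397705078, 120.48907470703125), 86.91377258300781)
at [0.4791 0.4395 0.2425] t 37.17 F [-0.5 -0.5  0.4] w 0.0503 q7 0.82
tilt err deg 0.03 jaw yaw 87.39
turn [-0.02  0.02 -0.11] then shift mm [ 1.1  0.5 88. ] ; if shift now: [ 1.2  0.5 88. ]
```

```bash
python3 -m pendant '[[[0,0.001,0.045],[0,0,0],0.05],[[0,0,0.035],[0,0,0],0.05],[[0,0,0.0075],[0,0,0],0.05],[[0,0,0],[0,0,0],0.01],[[0,0,0],[0,0,0],0.01],[[0,0,0],[0,0,0],0.01],[[0,0,0],[0,0,0],0.01],[[0,0,0],[0,0,0],0.01]]' 30
```

```text
clock: 38.17
position: [0.479, 0.4414, 0.1554]
ee_rot: [0.07, 3.141, -0.001]
force: [-1.9, -3.8, 5.6]
width: 0.148
```

```bash
python3 -m pendant '[[[0,-0.015,0],[0,0,0],0.01],[[0,-0.025,0],[0,0,0],0.01],[[0,-0.03,0],[0,0,0],0.01],[[0,-0.03,0],[0,0,0],0.01],[[0,-0.03,0],[0,0,0],0.01],[[0,-0.03,0],[0,0,0],0.01],[[0,-0.03,0],[0,0,0],0.01],[[0,-0.015,0],[0,0,0],0.01],[[0,0,0],[0,0,0],0.01],[[0,0,0],[0,0,0],0.01]]'
```

```text
clock: 39.42
position: [0.4704, 0.2371, 0.1553]
ee_rot: [0.07, 3.14, 0.001]
force: [1.3, -1.5, 7.0]
width: 0.149
```

```bash
python3 -m pendant '[[[0,-0.01,0],[0,0,0],0.01],[[0,-0.005,0],[0,0,0],0.01],[[0,0,0],[0,0,0],0.01],[[0,0,0],[0,0,0],0.01]]'
python3 -m pendant '[[[0,-0.003,0],[0,0,0],0.01],[[0,-0.003,0],[0,0,0],0.01],[[0,0,0],[0,0,0],0.01],[[0,0,0],[0,0,0],0.01]]'
```

```text
clock: 39.92
position: [0.4697, 0.2218, 0.1553]
ee_rot: [0.069, 3.14, 0.0]
force: [1.1, -1.0, 7.4]
width: 0.152
clock: 40.42
position: [0.4695, 0.2165, 0.1553]
ee_rot: [0.068, 3.139, 0.001]
force: [3.0, 1.2, 6.9]
width: 0.148
```

```bash
python3 -m pendant '[[[0,-0.002,0],[0,0,0],0.01],[[0,-0.002,0],[0,0,0],0.01],[[0,0,0],[0,0,0],0.01],[[0,0,0],[0,0,0],0.01]]'
```

```text
clock: 40.92
position: [0.4696, 0.2165, 0.1554]
ee_rot: [0.064, 3.138, 0.008]
force: [4.4, 14.2, -1.7]
width: 0.15
```

```bash
python3 -m pendant '[[[0,0,0],[0,0,0],0.05],[[0,0,0],[0,0,0],0.05],[[0,0,-0.05],[0,0,0],0.05],[[0,0,-0.06],[0,0,0],0.05],[[0,0,0],[0,0,0],0.05]]'
python3 - <<'E'
from h import *
Ws={}
for n in("top","scene"):
    im,d,W=snap(n,n+"5"); np.save(n+"W2.npy",W); Ws[n]=W
    w=W.reshape(-1,3); w=w[~np.isnan(w[:,0])]; 
    def sel(lo,hi): return w[np.all((w>lo)&(w<hi),1)]
    b=sel([.40,.17,.168],[.55,.26,.182]); print(n,"bar",len(b),cv2.minAreaRect((b[:,:2]*1000).astype(np.float32)) if len(b)>5 else 0)
    b=sel([.43,-.5,.205],[.57,-.3,.262])
    b=b[b[:,1]>-.41]
    f=least_squares(lambda c:np.hypot(b[:,0]-c[0],b[:,1]-c[1])-.05,[.5,-.4],loss="soft_l1",f_scale=.002)
    print(n,"bell side",len(b),f.x,np.percentile(np.abs(f.fun),[25,50,75]))
    # bell top face
    t=sel([.42,-.47,.268],[.58,-.3,.284]); print("top face",len(t),np.median(t,0),np.percentile(t,[1,99],axis=0))
    # front face plane
    ff=sel([.36,-.58,.12],[.64,-.46,.36]); h,e=np.histogram(ff[:,1],40); print("front", list(zip(np.round(e[:-1],3),h)))
E
```

```text
clock: 41.55
position: [0.4704, 0.2124, 0.2686]
ee_rot: [0.07, 3.136, 0.005]
force: [1.0, -0.4, -0.6]
width: 0.54
top bar 60 ((468.4517822265625, 215.67298889160156), (13.595309257507324, 115.53926086425781), 88.45008087158203)
top bell side 543 [ 0.48531729 -0.37306843] [0.00082021 0.00213532 0.00359265]
top face 1280 [ 0.48964974 -0.4139107   0.27031957] [[ 0.45444322 -0.46944543  0.26806122]
 [ 0.56549084 -0.34050849  0.28118992]]
front [(np.float64(-0.483), np.int64(3)), (np.float64(-0.482), np.int64(8)), (np.float64(-0.482), np.int64(11)), (np.float64(-0.481), np.int64(25)), (np.float64(-0.481), np.int64(57)), (np.float64(-0.48), np.int64(61)), (np.float64(-0.479), np.int64(72)), (np.float64(-0.479), np.int64(68)), (np.float64(-0.478), np.int64(62)), (np.float64(-0.478), np.int64(78)), (np.float64(-0.477), np.int64(118)), (np.float64(-0.477), np.int64(159)), (np.float64(-0.476), np.int64(180)), (np.float64(-0.475), np.int64(162)), (np.float64(-0.475), np.int64(149)), (np.float64(-0.474), np.int64(141)), (np.float64(-0.474), np.int64(113)), (np.float64(-0.473), np.int64(102)), (n
[... 1870 characters left out ...]
521), np.int64(91)), (np.float64(-0.518), np.int64(94)), (np.float64(-0.515), np.int64(85)), (np.float64(-0.512), np.int64(90)), (np.float64(-0.509), np.int64(93)), (np.float64(-0.506), np.int64(90)), (np.float64(-0.503), np.int64(90)), (np.float64(-0.5), np.int64(85)), (np.float64(-0.497), np.int64(87)), (np.float64(-0.494), np.int64(86)), (np.float64(-0.491), np.int64(88)), (np.float64(-0.489), np.int64(90)), (np.float64(-0.486), np.int64(84)), (np.float64(-0.483), np.int64(88)), (np.float64(-0.48), np.int64(84)), (np.float64(-0.477), np.int64(83)), (np.float64(-0.474), np.int64(84)), (np.float64(-0.471), np.int64(83)), (np.float64(-0.468), np.int64(40)), (np.float64(-0.465), np.int64(9))]
```

Run:
```python
from h import *
T=np.load("topW2.npy").reshape(-1,3);S=np.load("sceneW2.npy").reshape(-1,3)
def sel(w,lo,hi): w=w[~np.isnan(w[:,0])]; return w[np.all((w>lo)&(w<hi),1)]
ff=sel(T,[.36,-.50,.10],[.64,-.45,.22]); 
p=[0,0,-.47]
r=least_squares(lambda p:ff[:,1]-(p[0]*(ff[:,0]-.484)+p[1]*(ff[:,2]-.2)+p[2]),p,loss="soft_l1",f_scale=.002); print("front",len(ff),r.x,np.degrees(np.arctan(r.x[0])),np.median(np.abs(r.fun)))
# +x side of machine in scene
sd=sel(S,[.6,-.75,.1],[.68,-.48,.36])
r=least_squares(lambda p:sd[:,0]-(p[0]*(sd[:,1]+.373)+p[1]*(sd[:,2]-.2)+p[2]),[0,0,.63],loss="soft_l1",f_scale=.002); print("side",len(sd),r.x,np.degrees(np.arctan(r.x[0])),np.median(np.abs(r.fun)))
for n,w in(("T",T),("S",S)):
    tr=sel(w,[.3,-.5,.068],[.7,-.22,.08]); tr=tr[(tr[:,0]>.33)&(tr[:,0]<.64)]
    print(n,"tray",len(tr),cv2.minAreaRect((tr[:,:2]*1000).astype(np.float32)))
    for zlo,zhi in((.198,.215),(.215,.235),(.235,.25),(.25,.262)):
        b=sel(w,[.42,-.42,zlo],[.55,-.3,zhi]); b=b[b[:,1]>-.4]
        if len(b)<10: continue
        f=least_squares(lambda c:np.hypot(b[:,0]-c[0],b[:,1]-c[1])-c[2],[.484,-.375,.05],loss="soft_l1",f_scale=.002)
        print(n,zlo,len(b),np.round(f.x,4),np.median(np.abs(f.fun)))
        f=least_squares(lambda c:np.hypot(b[:,0]-c[0],b[:,1]-c[1])-.05,[.484,-.375],loss="soft_l1",f_scale=.002)
        print("   r50",np.round(f.x,4),np.median(np.abs(f.fun)))
    # portafilter rim and handle
    rm=sel(w,[.62,-.21,.09],[.74,-.09,.105])
    f=least_squares(lambda c:np.hypot(rm[:,0]-c[0],rm[:,1]-c[1])-.0315,[.677,-.149],loss="soft_l1",f_scale=.002); print(n,"rim",len(rm),f.x,np.median(np.abs(f.fun)))
    hd=sel(w,[.63,-.07,.066],[.70,.06,.1]); q=cv2.minAreaRect((hd[:,:2]*1000).astype(np.float32)); print(n,"handle",q)
im=cv2.imread("pics/scene5.png"); cv2.imwrite("pics/scene5z.png",cv2.resize(im[160:320,100:320],None,fx=3.5,fy=3.5,interpolation=cv2.INTER_CUBIC))
```

```text
front 1227 [ 6.12617252e-02 -1.27352123e-04 -4.72460752e-01] 3.505657105800673 0.0005731193411577795
side 9882 [-6.25863796e-02  5.93871968e-04  6.23989064e-01] -3.581264279148174 0.0006618327678010183
T tray 4002 ((484.45721435546875, -382.97174072265625), (276.3785095214844, 194.2259979248047), 4.125572204589844)
T 0.198 70 [ 0.4852 -0.3726  0.0521] 0.0003496350091839011
   r50 [ 0.4851 -0.3701] 0.0005449767624724315
T 0.215 143 [ 0.4853 -0.3725  0.0509] 0.0008222240004779544
   r50 [ 0.4852 -0.3713] 0.0008526269085370533
T 0.235 86 [ 0.4851 -0.3721  0.0495] 0.00039980931404545034
   r50 [ 0.4852 -0.3727] 0.00039163775063116857
T 0.25 261 [ 0.4852 -0.3719  0.0457] 0.00175047603398637
   r50 [ 0.4855 -0.377 ] 0.0024434077654889585
T rim 118 [ 0.67759097 -0.1487804 ] 0.0011329391677436657
T handle ((667.4639892578125, -7.498863220214844), (26.750051498413086, 125.18499755859375), 4.511466026306152)
S tray 3222 ((509.9533996582031, -395.66204833984375), (236.12936401367188, 217.6582794189453), 2.702765941619873)
S 0.198 96 [ 0.4835 -0.3728  0.0515] 0.0007645398724131849
   r50 [ 0.4852 -0.3724] 0.000796810924339638
S 0.215 154 [ 0.4836 -0.3729  0.0506] 0.0011643200132208445
   r50 [ 0.4843 -0.3727] 0.0011775102256937654
S 0.235 109 [ 0.4859 -0.372   0.0474] 0.0006623123569758013
   r50 [ 0.4831 -0.3725] 0.0006429324614812271
S 0.25 165 [ 0.4848 -0.3726  0.045 ] 0.0018407942916165987
   r50 [ 0.4796 -0.3749] 0.0018549014548874115
S rim 165 [ 0.67742802 -0.15068786] 0.001245217174602506
S handle ((667.0462036132812, -9.0361328125), (25.406654357910156, 122.55005645751953), 4.688473224639893)
```

View pics/scene5z.png

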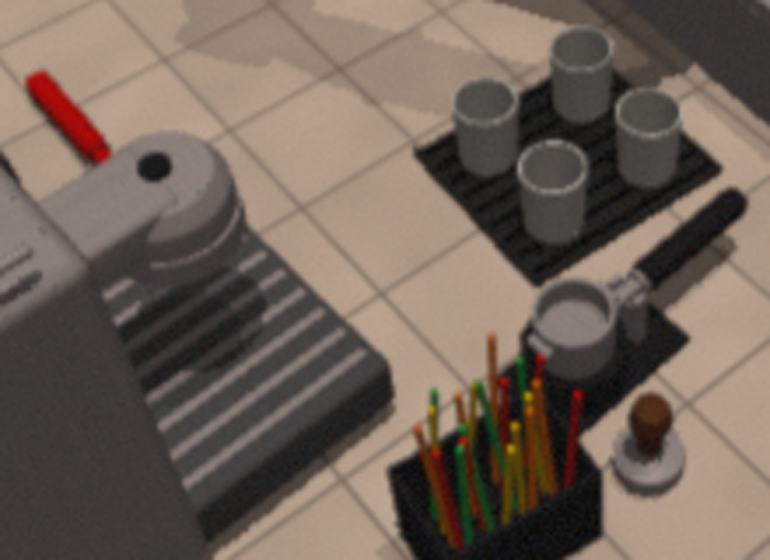

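```bash
python3 -m pendant '[[[0,0,0],[0,0,10],0.06],[[0,0,0],[0,0,10],0.06],[[0,0,0],[0,0,10],0.06],[[0,0,0],[0,0,10],0.06],[[0,0,0],[0,0,10],0.06],[[0,0,0],[0,0,10],0.06],[[0,0,0],[0,0,10],0.06],[[0,0,0],[0,0,10],0.06],[[0,0,0],[0,0,3],0.06],[[0,0,0],[0,0,0],0.06]]' 60
python3 - <<'E'
from h import *
go([.6691,-.04,.2],4.4)
E
```

```text
clock: 42.9
position: [0.4676, 0.2116, 0.2631]
ee_rot: [-2.132, -2.307, 0.005]
force: [0.7, 1.0, 0.3]
width: 0.654
at [0.4676 0.2116 0.2631] t 42.9 F [0.7 1.  0.3] w 0.06 q7 -0.3
tilt err deg 0.19 jaw yaw 4.51
turn [-0.16  0.11  0.11] then shift mm [-266.3  181.6   63.1] ; if shift now: [-266.5  181.3   63.1]
```

```bash
python3 -m pendant '[[[-0.025,0.017,0],[0,0,0],0.06],[[-0.038,0.026,0],[0,0,0],0.06],[[-0.042,0.0286,0],[0,0,0],0.06],[[-0.042,0.0286,0],[0,0,0],0.06],[[-0.042,0.0286,0],[0,0,0],0.06],[[-0.038,0.026,0.01],[0,0,0],0.06],[[-0.025,0.017,0.02],[0,0,0],0.06],[[-0.0143,0.0098,0.03],[0,0,0],0.06],[[0,0,0.03],[0,0,0],0.06],[[0,0,0],[0,0,0],0.06]]' 60; python3 -m pendant '[[[0,0,0],[0,0,0],0.06]]'
python3 - <<'E'
from h import *
go([.6691,-.04,.045],4.4)
E
```

```text
clock: 44.15
position: [0.6683, -0.0391, 0.1713]
ee_rot: [-2.129, -2.304, 0.007]
force: [0.1, 0.5, 0.5]
width: 0.648
clock: 44.28
position: [0.6706, -0.0391, 0.1753]
ee_rot: [2.132, 2.307, 0.0]
force: [0.9, 0.0, 0.4]
width: 0.657
at [ 0.6706 -0.0391  0.1753] t 44.27 F [0.9 0.  0.4] w 0.0603 q7 0.36
tilt err deg 0.01 jaw yaw 4.53
turn [0.01 0.   0.13] then shift mm [ -0.8  -1.6 130.3] ; if shift now: [ -0.8  -1.6 130.3]
```

```bash
python3 -m pendant '[[[-0.0008,-0.0016,0.05],[0,0,0.1],0.06],[[0,0,0.05],[0,0,0],0.06],[[0,0,0.024],[0,0,0],0.06],[[0,0,0.006],[0,0,0],0.06],[[0,0,0],[0,0,0],0.06],[[0,0,0],[0,0,0],0.06]]' 60; python3 -m pendant '[[[0,0,0],[0,0,0],0.01],[[0,0,0],[0,0,0],0.01],[[0,0,0],[0,0,0],0.01],[[0,0,0],[0,0,0],0.01],[[0,0,0],[0,0,0],0.01],[[0,0,0],[0,0,0],0.01]]' 60
python3 - <<'E'
from h import *
go([.6691,-.04,.045],4.4)
E
```

```text
clock: 45.02
position: [0.6702, -0.0402, 0.0466]
ee_rot: [2.133, 2.304, 0.003]
force: [0.0, -0.2, -0.5]
width: 0.654
clock: 45.78
position: [0.669, -0.04, 0.0447]
ee_rot: [-2.135, -2.305, -0.0]
force: [0.4, 0.3, 0.4]
width: 0.283
at [ 0.669  -0.04    0.0447] t 45.77 F [0.4 0.3 0.4] w 0.026 q7 0.43
tilt err deg 0.0 jaw yaw 4.38
turn [-0.   -0.   -0.02] then shift mm [ 0.   0.1 -0.3] ; if shift now: [ 0.   0.1 -0.3]
```

```bash
python3 -m pendant '[[[0,0,-0.008],[0,0,0],0.01],[[0,0,-0.012],[0,0,0],0.01],[[0,0,-0.02],[0,0,0],0.01],[[0,0,-0.02],[0,0,0],0.01],[[0,0,-0.02],[0,0,0],0.01],[[0,0,-0.008],[0,0,0],0.01],[[0,0,0],[0,0,0],0.01],[[0,0,0],[0,0,0],0.01]]' 60
cat > pf.py <<'E'
from h import *
def pf(cx,cy,z0,save=None):
    go([cx,cy,z0],0)
    for n in("top","scene"):
        im,d,W=snap(n,(save+n) if save else None); w=W.reshape(-1,3); w=w[~np.isnan(w[:,0])]
        rm=w[np.all((w>[cx-.06,cy-.06,z0-.008])&(w<[cx+.06,cy+.06,z0+.02]),1)]
        if len(rm)<20: print(n,"few",len(rm)); continue
        f=least_squares(lambda c:np.hypot(rm[:,0]-c[0],rm[:,1]-c[1])-.032,[cx,cy],loss="soft_l1",f_scale=.002)
        g=least_squares(lambda p:rm[:,2]-(p[0]+p[1]*(rm[:,0]-f.x[0])+p[2]*(rm[:,1]-f.x[1])),[z0,0,0],loss="soft_l1",f_scale=.002)
        print(n,len(rm),"rim c",np.round(f.x,4),"z,slopes deg",round(g.x[0],4),np.round(np.degrees(g.x[1:]),1),"res",np.median(np.abs(f.fun)))
E
python3 - <<'E'
from pf import *
pf(.6775,-.15,.186,"lift_")
E
```

```text
clock: 46.78
position: [0.6685, -0.0399, 0.132]
ee_rot: [-2.134, -2.304, 0.001]
force: [-0.0, 0.1, -5.5]
width: 0.277
at [ 0.6685 -0.0399  0.132 ] t 46.77 F [-0.   0.1 -5.5] w 0.0254 q7 0.38
tilt err deg 0.07 jaw yaw 4.39
turn [-0.07 -0.01  4.39] then shift mm [-110.1    9.   -54. ] ; if shift now: [-110.5    0.5  -54.1]
top 133 rim c [ 0.6771 -0.1485] z,slopes deg 0.1833 [-0.3 -0.6] res 0.0011391514957609893
scene 150 rim c [ 0.6768 -0.1504] z,slopes deg 0.1828 [0.1 0.2] res 0.0010342211774323155
```

View pics/lift_scene.png

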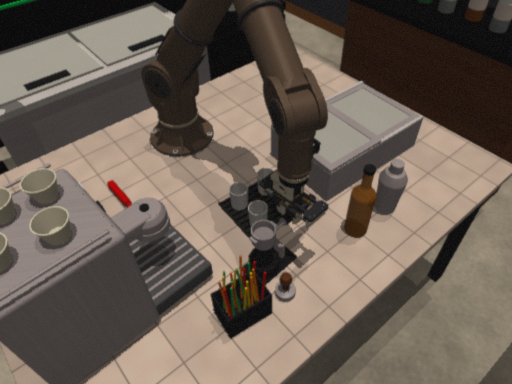

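```bash
python3 -m pendant '[[[0,0,0],[0,0,6],0.01],[[0,0,0],[0,0,8],0.01],[[0,0,0],[0,0,9],0.01],[[0,0,0],[0,0,9],0.01],[[0,0,0],[0,0,8],0.01],[[0,0,0],[0,0,6.8],0.01],[[0,0,0],[0,0,4],0.01],[[0,0,0],[0,0,0],0.01],[[0,0,0],[0,0,0],0.01]]' 60
python3 - <<'E'
from pf import *
pf(.589,-.116,.184)
go([.5644,-.2969,.130],-46.45)
E
```

```text
clock: 48.0
position: [0.669, -0.0401, 0.1325]
ee_rot: [2.916, 1.169, -0.0]
force: [0.0, 0.1, -5.0]
width: 0.277
at [ 0.669  -0.0401  0.1325] t 48.0 F [ 0.   0.1 -5. ] w 0.0254 q7 -0.36
tilt err deg 0.02 jaw yaw -46.32
turn [-1.000e-02  1.000e-02 -4.632e+01] then shift mm [-75.9 -80.  -51.5] ; if shift now: [-110.3   -0.3  -51.5]
top 151 rim c [ 0.59   -0.1151] z,slopes deg 0.1835 [0.3 0. ] res 0.0013147788638930256
scene 186 rim c [ 0.5898 -0.1173] z,slopes deg 0.1823 [-0.8  0.3] res 0.0013797452404691064
at [ 0.669  -0.0401  0.1327] t 48.1 F [-0.2 -0.1 -4.5] w 0.0256 q7 -0.36
tilt err deg 0.01 jaw yaw -46.35
turn [-0.  -0.   0.1] then shift mm [-252.8  114.1    2.7] ; if shift now: [-253.   113.7    2.6]
```

```bash
python3 -m pendant '[[[-0.02,0.009,0],[0,0,0],0.01],[[-0.03,0.0135,0],[0,0,0],0.01],[[-0.036,0.0162,0],[0,0,0],0.01],[[-0.036,0.0162,0],[0,0,0],0.01],[[-0.036,0.0162,0],[0,0,0],0.01],[[-0.036,0.0162,0],[0,0,0],0.01],[[-0.03,0.0135,0],[0,0,0],0.01],[[-0.02,0.009,0],[0,0,0],0.01],[[-0.0088,0.0039,0],[0,0,0],0.01],[[0,0,0],[0,0,0],0.01]]' 60; python3 -m pendant '[[[0,0,0],[0,0,0],0.01],[[0,0,0],[0,0,0],0.01]]' 60
python3 - <<'E'
from pf import *
snap("scene","ent_s");snap("top","ent_t")
go([.5644,-.2969,.130],-46.45)
E
```

```text
clock: 49.35
position: [0.5643, -0.2966, 0.1327]
ee_rot: [-2.917, -1.166, -0.0]
force: [1.0, 0.4, -4.5]
width: 0.281
clock: 49.6
position: [0.565, -0.2954, 0.1325]
ee_rot: [-2.915, -1.169, -0.0]
force: [-0.2, -0.2, -4.4]
width: 0.279
at [ 0.5647 -0.2959  0.1326] t 49.7 F [ 0.2 -0.4 -4.6] w 0.0255 q7 0.06
tilt err deg 0.02 jaw yaw -46.34
turn [-0.01 -0.01  0.11] then shift mm [-0.9  0.6  2.6] ; if shift now: [-0.9  0.6  2.6]
```

View pics/ent_s.png

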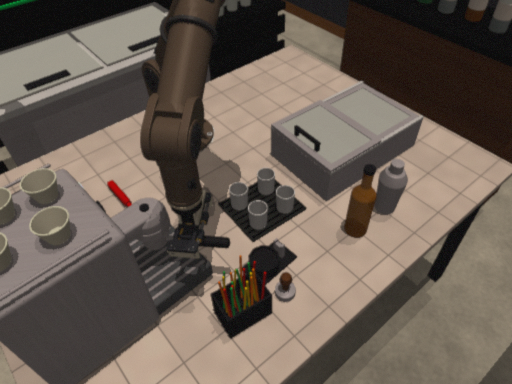

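View pics/ent_t.png

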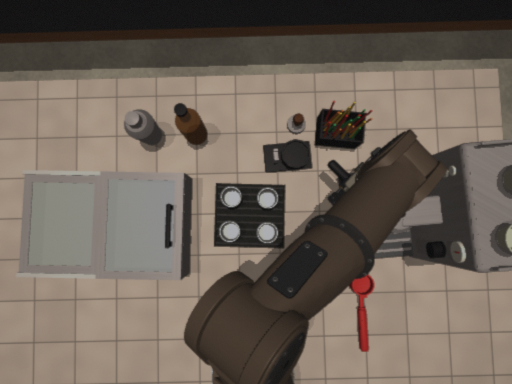

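```bash
python3 -m pendant '[[[-0.0015,0.0005,-0.008],[0,0,0.1],0.01],[[0,0,-0.008],[0,0,0],0.01],[[0,0,-0.004],[0,0,0],0.01],[[0,0,0],[0,0,0],0.01]]' 60; python3 -m pendant '[[[0,0,-0.004],[0,0,0],0.01],[[0,0,-0.003],[0,0,0],0.01],[[0,0,0],[0,0,0],0.01],[[0,0,0],[0,0,0],0.01]]' 60;python3 - <<'E'
from pf import *
go([.5640,-.2973,.171],-46.45); print(arm.observe()['ft_torque'])
E
```

```text
clock: 50.2
position: [0.5638, -0.2983, 0.1533]
ee_rot: [2.918, 1.164, 0.001]
force: [0.4, 0.3, -4.3]
width: 0.279
clock: 50.7
position: [0.5635, -0.298, 0.1596]
ee_rot: [-2.918, -1.164, 0.0]
force: [0.3, -0.1, -3.7]
width: 0.279
at [ 0.5635 -0.298   0.1596] t 50.7 F [ 0.3 -0.1 -3.7] w 0.0256 q7 0.04
tilt err deg 0.01 jaw yaw -46.51
turn [-0.01  0.   -0.06] then shift mm [  0.9  -0.2 -11.4] ; if shift now: [  0.9  -0.2 -11.4]
[ 0.16661786 -0.18464527  0.03037377]
```

```bash
python3 -m pendant '[[[0.0008,0,-0.004],[0,0,0],0.01],[[0,0,-0.003],[0,0,0],0.01],[[0,0,0],[0,0,0],0.01],[[0,0,0],[0,0,0],0.01]]' 60
python3 - <<'E'
from pf import *
go([.5640,-.2973,.171],-46.45); print(arm.observe()['ft_torque'])
E
```

```text
clock: 51.2
position: [0.5641, -0.2975, 0.1667]
ee_rot: [-2.918, -1.164, -0.0]
force: [-0.8, 0.3, -4.5]
width: 0.28
at [ 0.5641 -0.2975  0.1667] t 51.2 F [-0.8  0.3 -4.5] w 0.0257 q7 0.03
tilt err deg 0.01 jaw yaw -46.51
turn [-0.   -0.01 -0.06] then shift mm [ 0.1 -0.2 -4.3] ; if shift now: [ 0.1 -0.2 -4.3]
[ 0.24412426 -0.17571466  0.01486765]
```

```bash
python3 -m pendant '[[[0,0,-0.003],[0,0,0],0.01],[[0,0,0],[0,0,0],0.01],[[0,0,0],[0,0,0],0.01]]' 60
python3 - <<'E'
from pf import *
go([.5640,-.2973,.171],-46.45); print(arm.observe()['ft_torque'])
E
```

```text
clock: 51.58
position: [0.5641, -0.2976, 0.1697]
ee_rot: [2.918, 1.164, 0.0]
force: [-0.6, 0.1, -4.4]
width: 0.283
at [ 0.5641 -0.2976  0.1697] t 51.58 F [-0.6  0.1 -4.4] w 0.026 q7 0.03
tilt err deg 0.01 jaw yaw -46.51
turn [ 0.   -0.   -0.06] then shift mm [ 0.1 -0.3 -1.3] ; if shift now: [ 0.1 -0.3 -1.3]
[ 0.14443228 -0.20749133 -0.01145593]
```

Entering freely. Nudge up to find the gasket.

```bash
python3 -m pendant '[[[0,0,-0.0015],[0,0,0],0.01],[[0,0,0],[0,0,0],0.01],[[0,0,0],[0,0,0],0.01]]' 60
python3 - <<'E'
from h import *
o=arm.observe(); print(o['position'],o['ft_torque'])
E
python3 -m pendant '[[[0,0,-0.001],[0,0,0],0.01],[[0,0,0],[0,0,0],0.01],[[0,0,0],[0,0,0],0.01]]' 60
python3 - <<'E'
from h import *
o=arm.observe(); print(o['position'],o['ft_torque'])
E
```

```text
clock: 51.95
position: [0.5641, -0.2975, 0.1712]
ee_rot: [-2.918, -1.164, -0.0]
force: [0.0, -0.4, -3.7]
width: 0.277
[ 0.56413215 -0.29751144  0.17119601] [ 0.2254774  -0.17246596  0.0598825 ]
clock: 52.32
position: [0.5641, -0.2974, 0.172]
ee_rot: [-2.918, -1.164, 0.0]
force: [0.2, 0.3, -8.3]
width: 0.283
[ 0.56406384 -0.2973584   0.17196367] [ 0.25986834 -0.5534947   0.10041233]
```

```bash
python3 -m pendant '[[[0,0,0.0012],[0,0,0],0.01],[[-0.0004,-0.0095,0],[0,0,-5],0.01],[[-0.0004,-0.0095,0],[0,0,-5],0.01],[[0,0,0],[0,0,0],0.01],[[0,0,0],[0,0,0],0.01]]' 60
python3 - <<'E'
from h import *
go([.4779,-.2635,.171],3.55);o=arm.observe(); print(o['ft_torque'])
E
```

```text
clock: 52.95
position: [0.5503, -0.2852, 0.1713]
ee_rot: [2.806, 1.411, 0.001]
force: [0.2, 0.1, -5.0]
width: 0.28
at [ 0.5503 -0.2852  0.1713] t 52.95 F [ 0.2  0.1 -5. ] w 0.0257 q7 0.17
tilt err deg 0.04 jaw yaw -36.63
turn [ 4.000e-02  0.000e+00 -4.018e+01] then shift mm [ 26.2 -70.9   0.3] ; if shift now: [-25.7 -71.    0.2]
[ 0.21738219 -0.1139891   0.04823157]
```

```bash
python3 -m pendant '[[[-0.0004,-0.0095,0.0004],[0,0,-5],0.01],[[-0.0004,-0.0095,0],[0,0,-5],0.01],[[-0.0004,-0.0095,0],[0,0,-5],0.01],[[0,0,0],[0,0,0],0.01],[[0,0,0],[0,0,0],0.01]]' 60
python3 - <<'E'
from h import *
go([.4779,-.2635,.171],3.55);o=arm.observe(); print(o['ft_torque'],np.hypot(*(o['position'][:2]-[.4847,-.3727])))
E
```

```text
clock: 53.58
position: [0.5256, -0.2714, 0.1707]
ee_rot: [2.599, 1.764, 0.0]
force: [1.2, 0.4, -4.5]
width: 0.281
at [ 0.5256 -0.2714  0.1707] t 53.58 F [ 1.2  0.4 -4.5] w 0.0258 q7 0.38
tilt err deg 0.03 jaw yaw -21.66
turn [ 3.000e-02  1.000e-02 -2.521e+01] then shift mm [ 10.8 -47.1  -0.3] ; if shift now: [-10.3 -47.2  -0.3]
[ 0.26803166 -0.09210551  0.02299029] 0.10924031067885559
```

Force stays near the free-hanging weight. Continue.

```bash
python3 -m pendant '[[[-0.0004,-0.0095,0],[0,0,-5],0.01],[[-0.0004,-0.0095,0],[0,0,-5],0.01],[[-0.0004,-0.0095,0],[0,0,-5],0.01],[[0,0,0],[0,0,0],0.01],[[0,0,0],[0,0,0],0.01]]' 60;  python3 -m pendant '[[[-0.0004,-0.0095,0],[0,0,-5],0.01],[[-0.0004,-0.0095,0],[0,0,-5],0.01],[[0,0,0],[0,0,0],0.01],[[0,0,0],[0,0,0],0.01]]' 60
python3 - <<'E'
from h import *
go([.4779,-.2635,.171],3.55);o=arm.observe(); print(o['ft_torque'],np.hypot(*(o['position'][:2]-[.4847,-.3727])))
E
```

```text
clock: 54.2
position: [0.4981, -0.2644, 0.1707]
ee_rot: [2.346, 2.088, 0.0]
force: [0.0, -0.1, -4.7]
width: 0.277
clock: 54.7
position: [0.4792, -0.2636, 0.1707]
ee_rot: [2.155, 2.285, 0.0]
force: [-0.0, 0.2, -5.2]
width: 0.284
at [ 0.4792 -0.2636  0.1707] t 54.7 F [-0.   0.2 -5.2] w 0.0261 q7 0.75
tilt err deg 0.03 jaw yaw 3.35
turn [ 0.02  0.01 -0.2 ] then shift mm [ 0.2 -1.3 -0.3] ; if shift now: [ 0.2 -1.3 -0.3]
[0.3081617  0.03528217 0.03304944] 0.10921478157692231
```

```bash
python3 -m pendant '[[[0,0,0.0008],[0,0,-0.2],0.01],[[0,0,0.0008],[0,0,0],0.01],[[0,0,0],[0,0,0],0.01],[[0,0,0],[0,0,0],0.01]]' 60
python3 - <<'E'
from h import *
go([.4779,-.2635,.171],3.55);o=arm.observe(); print(o['ft_torque'])
E
```

```text
clock: 55.2
position: [0.4786, -0.2637, 0.1691]
ee_rot: [2.149, 2.291, 0.0]
force: [-0.2, -0.2, -3.1]
width: 0.277
at [ 0.4786 -0.2637  0.1691] t 55.2 F [-0.2 -0.2 -3.1] w 0.0254 q7 0.76
tilt err deg 0.01 jaw yaw 3.68
turn [0.01 0.   0.13] then shift mm [ 0.2 -0.7 -1.9] ; if shift now: [ 0.2 -0.7 -1.9]
[0.17159078 0.06238861 0.00228211]
```

```bash
python3 -m pendant '[[[0,0,0],[0,0,0],0.045],[[0,0,0],[0,0,0],0.06],[[0,0,0],[0,0,0],0.06],[[0,0,-0.02],[0,0,0],0.06],[[0,0,-0.04],[0,0,0],0.06],[[0,0,-0.04],[0,0,0],0.06],[[0.03,0,-0.02],[0,0,0],0.06],[[0.05,0,0],[0,0,0],0.06],[[0.05,0,0],[0,0,0],0.06],[[0.05,0,0],[0,0,0],0.06]]' 30; python3 -m pendant '[[[0.05,0,0],[0,0,0],0.06],[[0.05,0,0],[0,0,0],0.06],[[0.05,0,0],[0,0,0],0.06],[[0.05,0,0],[0,0,0],0.06],[[0,0,0],[0,0,0],0.06]]'
python3 - <<'E'
from h import *
for n in("top","scene"):
    im,d,W=snap(n,"lock_"+n); w=W.reshape(-1,3); w=w[~np.isnan(w[:,0])]
    h=w[np.all((w>[.43,-.31,.185])&(w<[.53,-.14,.215]),1)]; print(n,len(h),cv2.minAreaRect((h[:,:2]*1000).astype(np.float32)))
    u,s,vt=np.linalg.svd(h-h.mean(0),full_matrices=False); v=vt[0]*np.sign(vt[0][1]); print("dir yaw",np.degrees(np.arctan2(v[1],v[0])),"pitch",np.degrees(np.arcsin(v[2])),h.mean(0), "z hi",np.percentile(h[:,2],[50,90]))
    c=h.mean(0)[:2]-np.array([.4847,-.3727]); print("axis->handle yaw",np.degrees(np.arctan2(c[1],c[0])))
E
```

```text
clock: 56.45
position: [0.4667, -0.0826, 0.2893]
ee_rot: [2.149, 2.291, 0.001]
force: [1.0, 0.0, 1.0]
width: 0.65
clock: 57.08
position: [0.4534, 0.1197, 0.2889]
ee_rot: [-2.141, -2.298, -0.001]
force: [-0.1, -1.3, -0.3]
width: 0.652
top 499 ((477.9893798828125, -238.76626586914062), (25.770219802856445, 142.0380859375), 3.5044541358947754)
dir yaw 93.66286557337169 pitch 0.2949930463676488 [ 0.47776092 -0.23473861  0.19886987] z hi [0.19936692 0.20257857]
axis->handle yaw 92.87939624882998
scene 452 ((478.7462463378906, -240.11355590820312), (28.187833786010742, 139.63363647460938), 4.325645446777344)
dir yaw 93.37238630064356 pitch 0.7005770368984305 [ 0.4816152  -0.24153812  0.19679349] z hi [0.19837661 0.20168977]
axis->handle yaw 91.34729227140957
```

View pics/lock_top.png

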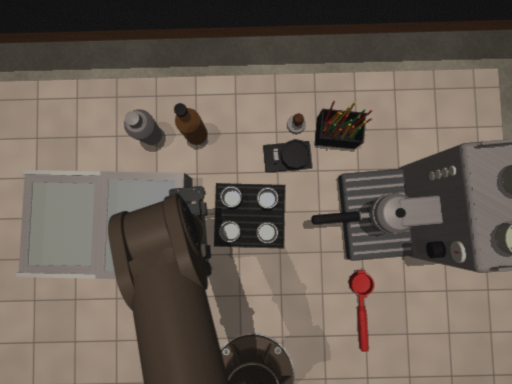

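View pics/lock_scene.png

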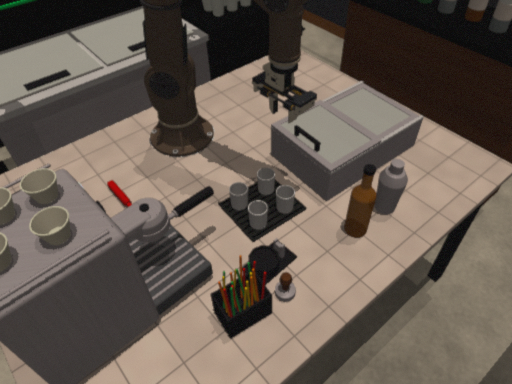

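```bash
python3 -m pendant '[[[0,0,-0.05],[0,0,0],0.06],[[0.05,-0.05,0],[0,0,0],0.06],[[0.05,-0.05,0],[0,0,0],0.06],[[0.05,-0.05,0],[0,0,0],0.06],[[0,0,0],[0,0,0],0.06],[[0,0,0],[0,0,0],0.06]]'
python3 - <<'E'
from h import *
r=cups(("top","scene"),zr=(.07,.09),box=([.35,-.15],[.64,.15]),rimz=.083)
for n in("top","scene"):
    im,d,W=snap(n,"fin_"+n); w=W.reshape(-1,3)
    b=w[np.all((w>[.40,.17,.168])&(w<[.55,.26,.182]),1)]; print(n,"bar",len(b),cv2.minAreaRect((b[:,:2]*1000).astype(np.float32)) if len(b)>5 else 0)
E
```

```text
clock: 57.92
position: [0.3141, 0.2381, 0.3392]
ee_rot: [2.151, 2.289, 0.001]
force: [1.4, 0.6, 0.2]
width: 0.651
top 0.88 [266. 232.  23.  21.] 76 c [ 0.4399 -0.0536] res 0.8 rect ray [ 0.441 -0.049  0.083]
top 0.7 [265. 198.  16.  22.] 77 c [ 0.5417 -0.0578] res 0.8 rect ray [ 0.541 -0.05   0.083]
top 0.6 [230. 233.  21.  19.] 76 c [0.4461 0.0565] res 0.8 rect ray [0.44  0.055 0.083]
top 0.52 [232. 197.  23.  18.] 72 c [0.5483 0.0504] res 0.8 rect ray [0.548 0.048 0.083]
scene 0.9 [237. 196.  19.  28.] 134 c [ 0.4388 -0.0552] res 1.2 rect ray [ 0.463 -0.079  0.083]
scene 0.78 [264. 181.  17.  32.] 135 c [0.4447 0.0551] res 1.1 rect ray [0.471 0.029 0.083]
scene 0.64 [283. 199.  17.  29.] 135 c [0.5472 0.049 ] res 1.1 rect ray [0.567 0.023 0.083]
scene 0.64 [258. 212.  20.  24.] 137 c [ 0.5406 -0.0596] res 1.0 rect ray [ 0.555 -0.068  0.083]
top bar 239 ((468.39434814453125, 216.71487426757812), (14.883506774902344, 115.75102233886719), 87.65345764160156)
scene bar 147 ((465.4391174316406, 215.8804931640625), (18.67732048034668, 118.91944122314453), 86.56013488769531)
```

View pics/fin_scene.png

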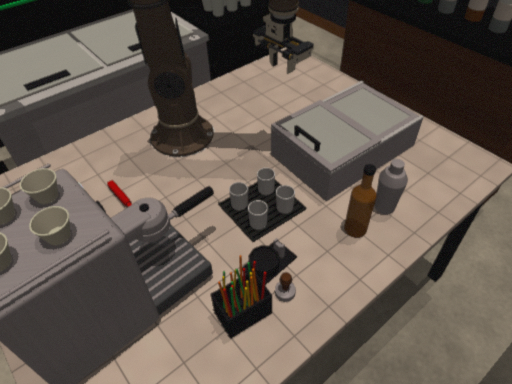

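Run:
```python
from cell import arm
print(arm.sign_off())
```

```text
the job is handed in; nothing more can be done
None
```

The job is done and handed in at about 58 s on the robot's clock, well under the 210 s limit.

- **Tumblers:** All four were in the bay. They now stand upright on the black mat, and the last look from both cameras found them in place.
- **Lid:** I pulled the lid open to its stop, then pushed it shut until it met the stop at 14 N. The bar read back within about 1 mm of its shut position. The lid was already open about 25 mm at the start. My first pull therefore ran into the open stop, and the wrist force reached 59 N, below the 120 N limit.
- **Portafilter:** The black one entered the group freely with its handle to the left. I backed it off slightly after it touched the gasket, turned it 50° and lowered it onto the ledges. After release it hangs level, with the handle at a yaw of about 93.5°, against 93.55° for straight out. I did not turn it on to the stop.
- **Other things:** The red look-alike and the other things on the bar were not touched and look unmoved in the last pictures.

No check failed. The cameras agreed with each other to about 2–3 mm.

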